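Get the bottom tube out of the stock cradle for tacking

TASK

The long square tube is wanted in the tacking jig, but it lies at the bottom of the stock cradle under two shorter pieces: swing the cradle's keeper fully out of the way, set the two shorter pieces down side by side on the plywood board, and lay the long tube in both saddles of the jig, centred lengthwise. Then put the two shorter pieces back in the cradle in the order they lay before, the short tube below and the flat bar on it, each centred between the hoops, and swing the keeper shut across them. Leave the mug and the tape measure where they stand.

Things in the scene. Friction and masses are not known exactly. Their poses are not given: they have to be found in the camera images.
- cradle: Dark steel stock cradle, fixed: base 74 (x) x 150 (y) x 5 mm, two U-shaped hoops of 10 mm round bar at y = -50 and +50, open at the top. Stock lies along y on the hoops, 10 mm above the bench, between posts with axes at x = -28 and +28 (46 mm clear), 87 mm tall; between the hoops (90 mm) the sides are open for fingers. Origin: centre of underside; +y, the keeper's end, points to the robot's side.
- keeper (a joint): Swing keeper of the cradle: a flat steel arm turning level on top of the post at cradle x = +28, y = +50; its top face is 93 mm above the bench. 0 = shut, the arm lies along cradle -x across the hoop's mouth; growing values swing the knob outward to cradle +y, to the stop at 1.7 rad; at 1.4 the mouth is clear. Turns easily (0.03 N m), stays where it is left. Starts within 0.1 of shut.
- keeper_knob (a point): Centre of the black ball knob (24 mm diameter) on the keeper, 60 mm from its pivot axis, 119 mm above the bench, on a 9 mm upright stem; 26 mm between its centre and the arm's top face.
- long_tube: Dark square steel tube 25 x 220 x 25 mm (x, y, z), about 0.4 kg, the longest piece; at first the bottom one in the cradle, its ends sticking out beyond the pieces on it. Origin: centre of its underside, y along its length.
- short_tube: Rusty dark square steel tube 30 x 150 x 30 mm, about 0.35 kg; at first it lies on the long tube. Origin: centre of its underside, y along its length.
- flat_bar: Bright flat steel bar 25 x 130 x 12 mm, about 0.3 kg; at first it lies on the short tube, the top piece. Origin: centre of its underside, y along its length.
- jig: Tacking jig, fixed: steel base plate 80 (x) x 190 (y) x 6 mm with two open saddles at y = -65 and +65, each 22 mm long in y, 41 mm wide in x between side lugs that rise to 38 mm above the bench; their copper floors are 18 mm above the bench. A tube lies in both saddles along y. Origin: centre of underside, z up.
- board: Plywood set-down board fixed to the bench, 150 (x) x 180 (y) x 9 mm thick, bare at first. Origin: centre of its underside, z up; the top is 9 mm above the bench.
- mug: White mug, 79 mm diameter (110 mm with its handle), 89 mm tall, a bystander standing between the work stations, on the robot's side. Origin: about the centre of its underside.
- tape_measure: Yellow tape measure, 31 x 70 x 55 mm, a bystander standing between the work stations, on the robot's side. Origin: about the centre of its underside.
Not all that is in view belongs to the job. There is more than one size of the flat_bar; the one meant has the size given above.

How it is judged:
By the outcome, as a careful person would: the job done as asked, in the order asked, and still so for the second after the job is handed in, with the robot touching nothing.
It also fails if it takes over 136 s, if anything falls off the work surface, if the arm or the gripper's body presses on something with over 40 N, if the wrist force passes 120 N, or if a joint passes its speed limit or range.

ROBOT

A 6-joint arm with a two-finger parallel gripper is mounted at the origin on the work surface; the furniture and walls round the work are solid. World frame = base frame: x ahead of the robot, y to its left, z up, the work surface at z = 0. Lengths are in m, angles in degrees, forces in N, time in s.
With the tool pointing down it reaches from about 0.375 to 0.975 m from the base axis. Payload 3.8 kg.
Tool frame: the origin (TCP) lies on the front face of the gripper's body, between the roots of the fingers; the fingertips stand 64 mm ahead of it and the grasp point (between the pads) lies 45 mm ahead of it; z points along the fingers, y is the direction in which the jaws open and shut (so a half turn about z gives the same grasp; the last joint's range is limited). The gripper opens to 88 mm and grips with 3 to 60 N. Pads are 18 mm wide; open, the fingers measure 123 mm over their backs; the gripper's body (75 mm by 187 mm) begins 45 mm behind the grasp point.
Start: joints at [73.23, 15.12, 91.902, -0, 72.978, -2.114], TCP at [0.171, 0.653, 0.303] pointing down, gripper open.
Joint ranges: [-150.88, 150.88], [-54.13, 125.18], [17.81, 147.31], [-75.09, 255.09], [0, 152.58], [-146.25, 146.25]. Speed limits (degrees/s): [147.25, 147.25, 180, 180, 180, 180].

INTERFACE

Orientations are given as a 3x3 rotation matrix whose columns are the frame's x, y, z axes.
In Python, from plant import env gives the robot as it stands. The module is installed in compiled form; this text tells all that it offers.
- The arm moves only by the tool apply_moves, never from a script. Its argument "targets" is a list of rows, each an object of numbers: "jaw": the closure, from 0 (fully open) to 1 (shut); "x", "y", "z": the shift along the tool's x, y, z in m; "twist": the turn about the tool's z in rad. A call has 1 to 20 rows; each row is the pose to reach, as a shift and turn from the pose commanded when the call began, along the tool's axes at that moment; what a row does not reach only later rows make up. A row lasts 1/10 s, in which the tool goes at most 50 mm and 8.59 degrees, less where a joint would pass 70% of its speed; a pose out of reach is approached as far as the arm can. A call with a gripper value outside its range is refused whole. The fingers move at their own pace and stop on an object; "force" is the grip in N (left out, the last holds). Time passes only in rows, so rows that repeat a pose let the fingers close. It gives the time, the measured TCP pose, the force and the opening at its end, in the units of the state.
- env.sense(): the state, without advancing time (a new reading comes with each control period).
- env.snapshot(name): name is "scene" or "top" or "wrist"; returns the picture (384x512x3 uint8, blue, green, red); there is no depth.
- env.camera_model(name): a dict with "vertical_fov" (degrees; the focal length in pixels is half the picture's height over the tangent of half this angle, whatever the lens; pixels are square), "cx", "cy" (the principal point, pixels), "dist" ([k1, k2, p1, p2, k3] as OpenCV has them; the pictures are not rectified), "position" and "attitude" of the camera in the world. Camera axes: x right, y down, z forward; pixel columns grow to the right and rows downward; lengths in m; the calibration is good to about 2 mm. A picture is of the moment at which its call begins: read the wrist's pose just before it. camera_model takes no time and is no camera call; for the wrist camera it gives the pose at the moment of the call.
- env.sign_off(): hands the job in, once; it reports no verdict.
The state is a dict: "time": time; "joint_positions": joint angles; "qvel": joint speeds; "joint_torque": joint torques, N m; "tool_pos": TCP position; "ee_rot": TCP orientation; "wrist_force": force on the tool from outside, world axes, zero at the start; "torque": the same for the moment, N m; "finger_gap": opening from 0.0 (shut) to 1.0 (fully open).
Only numpy, scipy, OpenCV 4.12 (cv2) and the standard library are available. Lean on these libraries where they do the work, as an engineer would, in place of code of your own. Each camera call takes 0.05 s, during which the arm holds its last target.

## Working session

There is one attempt and no reset: what is moved stays moved. The work goes in short steps, Python scripts to look and compute and a tool call to move; the robot and the scene stay as the last step left them, time stands still between calls to the robot, and variables do not carry over. Pictures are saved under pics/ and viewed, and the job is handed in when it is done.

Besides the shell and the picture viewer there is one more tool, called after ">>>" by a JSON object that holds its "api" and its "payload". apply_moves: Moves the arm, as the interface text tells. Its arguments: {"type":"object","properties":{"targets":{"type":"array","items":{"type":"object","properties":{"jaw":{"type":"number"},"x":{"type":"number"},"y":{"type":"number"},"z":{"type":"number"},"twist":{"type":"number"}}}},"force":{"type":"number"}},"required":["targets"]}

```bash
mkdir -p pics; ls
python3 - <<'E'
from plant import env
import cv2
s=env.sense(); print({k:s[k] for k in ('time','tool_pos','ee_rot','finger_gap','wrist_force')})
for n in("scene","top","wrist"):
    m=env.camera_model(n); print(n,m)
    cv2.imwrite(f"pics/{n}0.png",env.snapshot(n))
E
```

```text
pics
{'time': 0.0, 'tool_pos': array([0.17062355, 0.65248462, 0.30137713]), 'ee_rot': array([[-9.67462062e-01,  2.53015368e-01, -6.18601613e-04],
       [ 2.53016118e-01,  9.67459658e-01, -2.15715813e-03],
       [ 5.26779472e-05, -2.24348483e-03, -9.99997482e-01]]), 'finger_gap': 0.9996004657636358, 'wrist_force': array([ 0.31954311, -0.89474553,  0.72684602])}
scene {'vertical_fov': 50.870308771091324, 'cx': 250.9546584890567, 'cy': 184.4109345212634, 'dist': array([-0.0479376,  0.       ,  0.       ,  0.       ,  0.       ]), 'position': array([ 0.03595125, -0.44171596,  0.77004583]), 'attitude': array([[ 0.68029435, -0.53285047,  0.50325935],
       [-0.73270565, -0.51174583,  0.44861859],
       [ 0.01849425, -0.67393366, -0.73856035]])}
top {'vertical_fov': 48.093360971721395, 'cx': 252.14153112688132, 'cy': 195.8672464464388, 'dist': array([-0.16124543,  0.        ,  0.        ,  0.        ,  0.        ]), 'position': array([ 0.44153023, -0.0181244 ,  1.17654672]), 'attitude': array([[ 0.00106205, -0.99779752,  0.06632479],
       [-0.99999321, -0.00129377, -0.00345096],
       [ 0.00352917, -0.06632067, -0.99779212]])}
wrist {'vertical_fov': 67.16261743987158, 'cx': 260.529603872668, 'cy': 195.37230735946406, 'dist': array([-0.06910229,  0.        ,  0.        ,  0.        ,  0.        ]), 'position': array([0.09651293, 0.6719964 , 0.38322449]), 'attitude': array([[ 0.25312413,  0.9246725 ,  0.28444496],
       [ 0.96743331, -0.24163778, -0.07539209],
       [-0.00098035,  0.29426509, -0.95572334]])}
```

View pics/scene0.png

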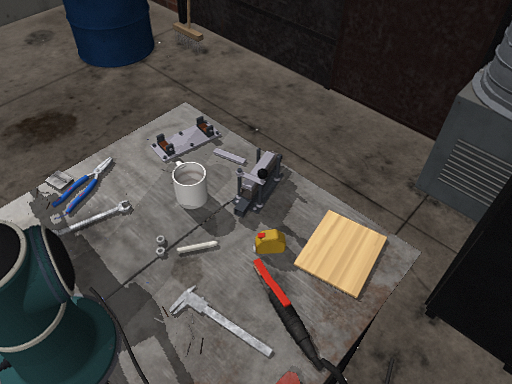

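View pics/top0.png

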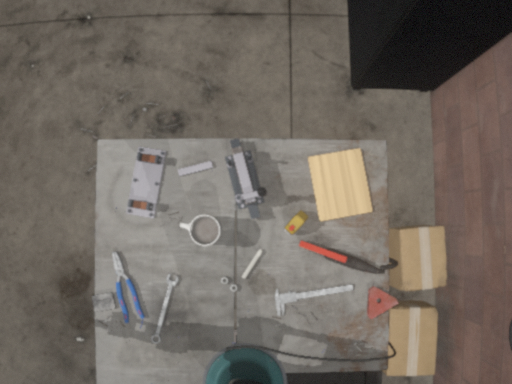

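View pics/wrist0.png

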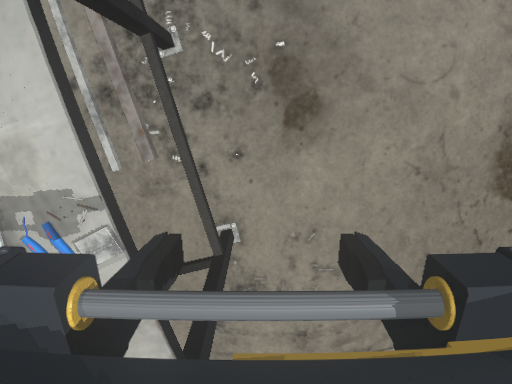

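```bash
cat > h.py <<'E'
import numpy as np,cv2
from plant import env
def K(m,h=384):
    f=h/2/np.tan(np.radians(m['vertical_fov'])/2)
    return np.array([[f,0,m['cx']],[0,f,m['cy']],[0,0,1.]])
def p2w(m,uv,z):
    uv=np.array(uv,float).reshape(-1,1,2)
    n=cv2.undistortPoints(uv,K(m),m['dist']).reshape(-1,2)
    d=np.c_[n,np.ones(len(n))]@m['attitude'].T
    p=m['position']; z=np.broadcast_to(z,len(d))
    return p+d*((z-p[2])/d[:,2])[:,None]
def w2p(m,P):
    R=m['attitude'].T; t=-R@m['position']
    return cv2.projectPoints(np.array(P,float).reshape(-1,1,3),cv2.Rodrigues(R)[0],t,K(m),m['dist'])[0].reshape(-1,2)
def crop(img,x0,y0,x1,y1,s,name):
    c=cv2.resize(img[y0:y1,x0:x1],None,fx=s,fy=s,interpolation=cv2.INTER_CUBIC); cv2.imwrite('pics/'+name,c)
def tool(): 
    s=env.sense(); return s['tool_pos'],s['ee_rot'],s
def shift(target):  # world TCP target -> tool shift
    p,R,s=tool(); return R.T@(np.array(target)-p)
E
python3 - <<'E'
from h import *
im=cv2.imread('pics/top0.png'); crop(im,120,130,280,230,5,'topA.png'); crop(im,220,130,390,250,4,'topB.png')
im=cv2.imread('pics/scene0.png'); crop(im,145,95,305,215,5,'scA.png')
E
```

```text
(no output)
```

View pics/topA.png

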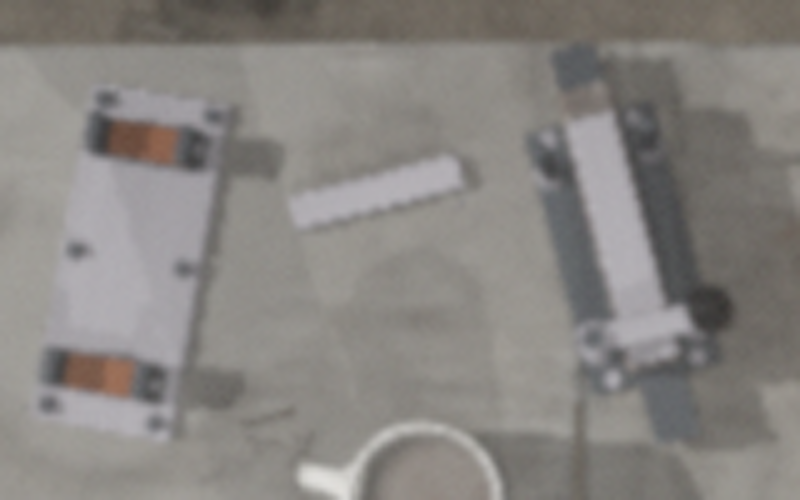

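View pics/topB.png

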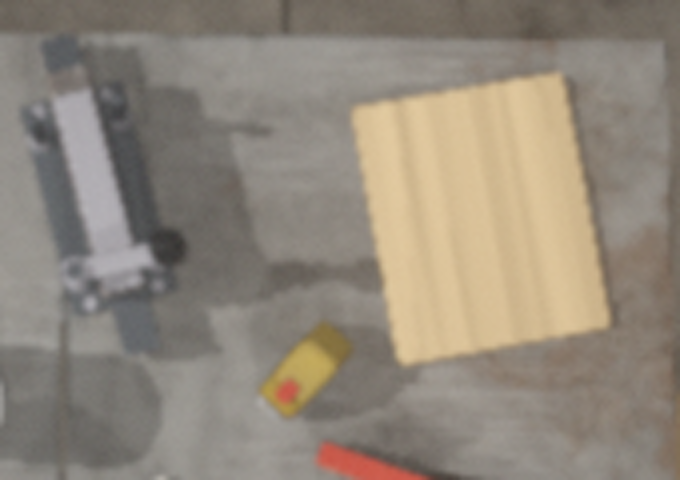

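View pics/scA.png

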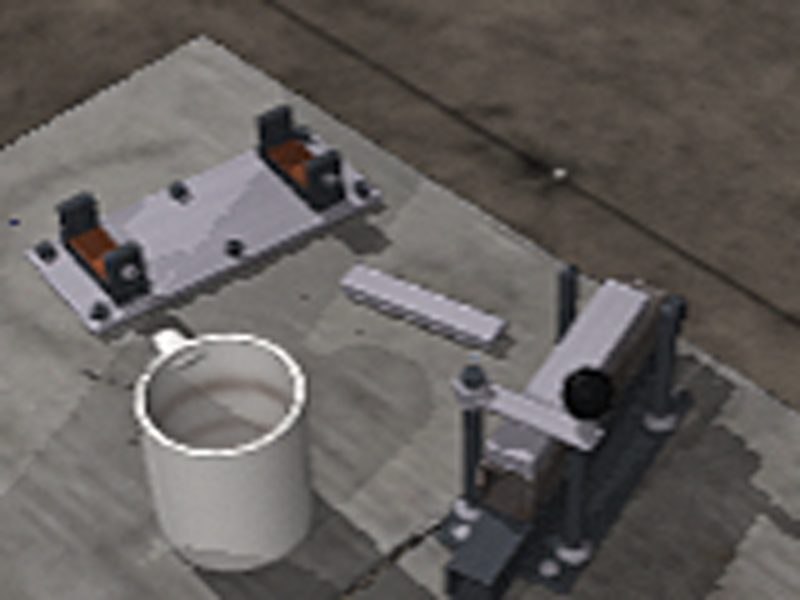

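Run:
```python
from h import *
m=env.camera_model('top')
def A(p,s=5,o=(120,130)): return (np.array(p,float)+.5)/s-.5+np.array(o)
def B(p): return A(p,4,(220,130))
def show(n,pts,z,f=A):
    w=p2w(m,f(pts),z)[:,:2]; print(n,np.round(w,4).tolist(),'mean',np.round(w.mean(0),4)); return w
w=show('long',[(552,48),(597,42),(652,438),(697,430)],.035); d=w[2:].mean(0)-w[:2].mean(0);print(np.linalg.norm(d),d/np.linalg.norm(d))
w=show('flat',[(567,122),(608,112),(628,355),(680,345)],.077);d=w[2:].mean(0)-w[:2].mean(0);print(np.linalg.norm(d),d/np.linalg.norm(d))
show('knob',[(710,308)],.119)
w=show('jig',[(100,90),(232,106),(172,440),(35,412)],.006);print(np.linalg.norm(w-np.roll(w,1,0),axis=1))
show('lug/copper',[(144,142),(98,373)],.018)
w=show('board',[(352,106),(562,72),(612,326),(402,364)],.009,B);print(np.linalg.norm(w-np.roll(w,1,0),axis=1))
for a,b in((0,3),(1,2)): d=w[b]-w[a];print(d/np.linalg.norm(d))
show('tape',[(330,330),(285,390)],.05,B)
show('mug',[(425,480)],.089)
```

```text
long [[0.6701, 0.0377], [0.6734, 0.0135], [0.4607, -0.0165], [0.465, -0.0403]] mean [ 0.5673 -0.0014]
0.21577574362609767 [-0.96824385 -0.2500077 ]
flat [[0.6229, 0.0276], [0.6281, 0.0065], [0.5025, -0.0042], [0.5076, -0.0308]] mean [ 5.653e-01 -2.000e-04]
0.12532472439980266 [-0.96132725 -0.27540862]
knob [[0.5234, -0.0451]] mean [ 0.5234 -0.0451]
jig [[0.6535, 0.291], [0.644, 0.2163], [0.4593, 0.2466], [0.4743, 0.3238]] mean [0.5578 0.2694]
[0.1821443  0.07534759 0.18714848 0.07862433]
lug/copper [[0.6222, 0.2624], [0.4954, 0.2854]] mean [0.5588 0.2739]
board [[0.6288, -0.1746], [0.6538, -0.3219], [0.4775, -0.3538], [0.4518, -0.2074]] mean [ 0.553  -0.2644]
[0.18001679 0.14946176 0.17916839 0.14864736]
[-0.98326261 -0.18219398]
[-0.98407016 -0.17778053]
tape [[0.4738, -0.1533], [0.4345, -0.1235]] mean [ 0.4542 -0.1384]
mug [[0.4384, 0.0982]] mean [0.4384 0.0982]
```

>>> {"api": "apply_moves", "payload": {"targets": [{"x": -0.591,"y": -0.507,"twist": -0.51,"jaw": 0},{"x": -0.591,"y": -0.507,"twist": -0.51,"jaw": 0},{"x": -0.591,"y": -0.507,"twist": -0.51,"jaw": 0},{"x": -0.591,"y": -0.507,"twist": -0.51,"jaw": 0},{"x": -0.591,"y": -0.507,"twist": -0.51,"jaw": 0},{"x": -0.591,"y": -0.507,"twist": -0.51,"jaw": 0},{"x": -0.591,"y": -0.507,"twist": -0.51,"jaw": 0},{"x": -0.591,"y": -0.507,"twist": -0.51,"jaw": 0},{"x": -0.591,"y": -0.507,"twist": -0.51,"jaw": 0},{"x": -0.591,"y": -0.507,"twist": -0.51,"jaw": 0},{"x": -0.591,"y": -0.507,"twist": -0.51,"jaw": 0},{"x": -0.591,"y": -0.507,"twist": -0.51,"jaw": 0},{"x": -0.591,"y": -0.507,"twist": -0.51,"jaw": 0},{"x": -0.591,"y": -0.507,"twist": -0.51,"jaw": 0},{"x": -0.591,"y": -0.507,"twist": -0.51,"jaw": 0},{"x": -0.591,"y": -0.507,"twist": -0.51,"jaw": 0},{"x": -0.591,"y": -0.507,"twist": -0.51,"jaw": 0},{"x": -0.591,"y": -0.507,"twist": -0.51,"jaw": 0}]}}

```text
schema error: expected keys jaw, x, y, z, twist
```

Run:
```python
from h import *
p,R,s=tool(); print(s['time'],p,R.round(4).tolist(),s['joint_positions'],s['qvel'].round(2),s['wrist_force'])
import pickle
m=env.camera_model('wrist'); im=env.snapshot('wrist'); cv2.imwrite('pics/w1.png',im); pickle.dump(m,open('w1.pkl','wb'))
crop(im,140,0,420,250,2.8,'w1c.png')
for _ in range(3): print(env.sense()['tool_pos'])
```

```text
0.15 [0.17065009 0.65262523 0.30163509] [[-0.9675, 0.253, -0.0005], [0.253, 0.9675, -0.0017], [0.0001, -0.0018, -1.0]] [ 7.32308895e+01  1.51624539e+01  9.19633915e+01 -1.38685774e-04
  7.29761814e+01 -2.11355313e+00] [-0.04 -0.18 -0.1   0.05  0.09 -0.08] [ 0.07778191 -0.49972562  0.58506434]
[0.17070166 0.65270286 0.30186273]
[0.17070166 0.65270286 0.30186273]
[0.17070166 0.65270286 0.30186273]
```

View pics/w1.png

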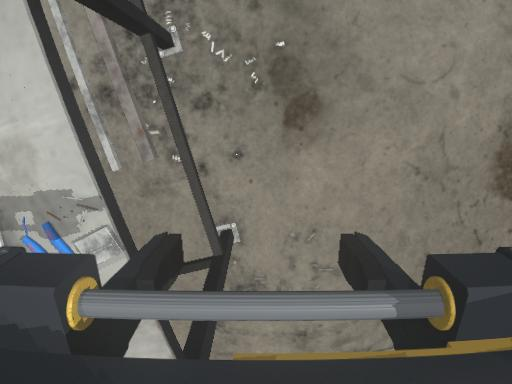

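View pics/w1c.png

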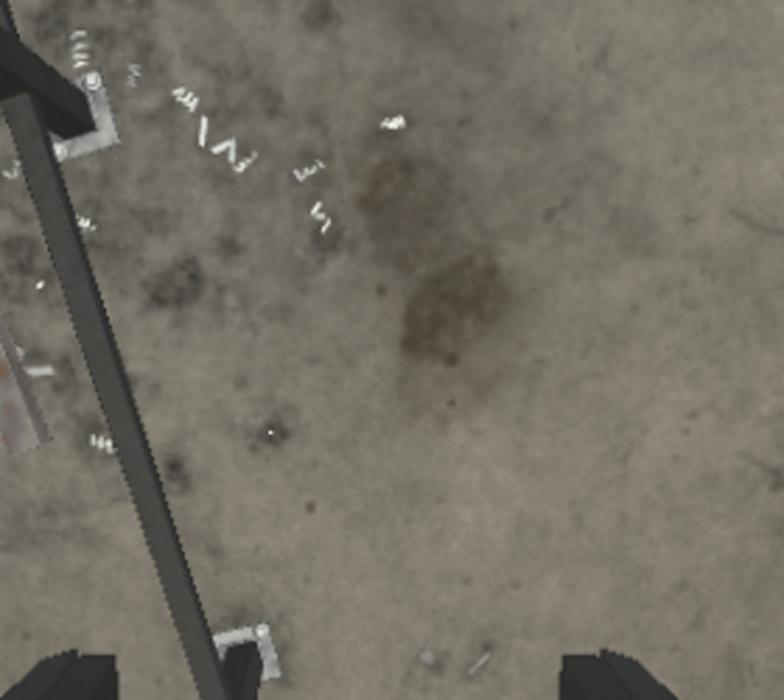

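>>> {"api": "apply_moves", "payload": {"targets": [{"jaw": 0,"x": -0.591,"y": -0.507,"z": 0,"twist": -0.51},{"jaw": 0,"x": -0.591,"y": -0.507,"z": 0,"twist": -0.51},{"jaw": 0,"x": -0.591,"y": -0.507,"z": 0,"twist": -0.51},{"jaw": 0,"x": -0.591,"y": -0.507,"z": 0,"twist": -0.51},{"jaw": 0,"x": -0.591,"y": -0.507,"z": 0,"twist": -0.51},{"jaw": 0,"x": -0.591,"y": -0.507,"z": 0,"twist": -0.51},{"jaw": 0,"x": -0.591,"y": -0.507,"z": 0,"twist": -0.51},{"jaw": 0,"x": -0.591,"y": -0.507,"z": 0,"twist": -0.51},{"jaw": 0,"x": -0.591,"y": -0.507,"z": 0,"twist": -0.51},{"jaw": 0,"x": -0.591,"y": -0.507,"z": 0,"twist": -0.51},{"jaw": 0,"x": -0.591,"y": -0.507,"z": 0,"twist": -0.51},{"jaw": 0,"x": -0.591,"y": -0.507,"z": 0,"twist": -0.51},{"jaw": 0,"x": -0.591,"y": -0.507,"z": 0,"twist": -0.51},{"jaw": 0,"x": -0.591,"y": -0.507,"z": 0,"twist": -0.51},{"jaw": 0,"x": -0.591,"y": -0.507,"z": 0,"twist": -0.51},{"jaw": 0,"x": -0.591,"y": -0.507,"z": 0,"twist": -0.51},{"jaw": 0,"x": -0.591,"y": -0.507,"z": 0,"twist": -0.51},{"jaw": 0,"x": -0.591,"y": -0.507,"z": 0,"twist": -0.51}]}}

```text
time: 2.0
tool_pos: [0.6141, 0.0126, 0.3021]
ee_rot: [[-0.968, -0.25, -0.001], [-0.25, 0.968, 0.001], [0.001, 0.001, -1.0]]
wrist_force: [0.5, 1.1, -0.2]
finger_gap: 1.0
```

Run:
```python
from h import *
p,R,s=tool(); print(s['time'],p,R.round(4).tolist(),s['joint_positions'],s['qvel'].round(2),s['wrist_force'])
import pickle
m=env.camera_model('wrist'); im=env.snapshot('wrist'); cv2.imwrite('pics/w1.png',im); pickle.dump(m,open('w1.pkl','wb'))
crop(im,140,0,420,250,2.8,'w1c.png')
for _ in range(3): print(env.sense()['tool_pos'])
```

```text
2.0 [0.61408723 0.01258076 0.30213202] [[-0.9683, -0.2499, -0.0014], [-0.2499, 0.9683, 0.0006], [0.0012, 0.0009, -1.0]] [-1.16372038e+00  8.66199647e+00  9.96852319e+01  3.27329384e-02
  7.17320079e+01 -1.05643988e+02] [ 1.87 -1.    1.03  0.19  0.08 -0.04] [ 0.48234308  1.10506172 -0.17687873]
[0.6137386  0.01342647 0.30226225]
[0.6137386  0.01342647 0.30226225]
[0.6137386  0.01342647 0.30226225]
```

View pics/w1.png

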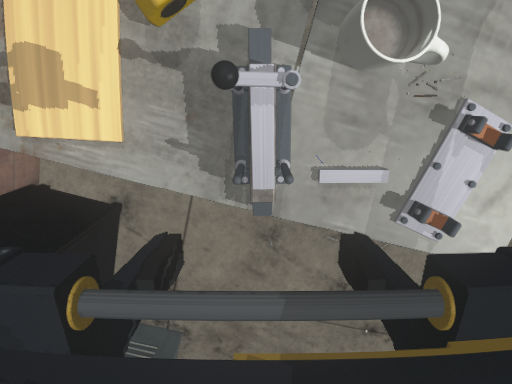

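View pics/w1c.png

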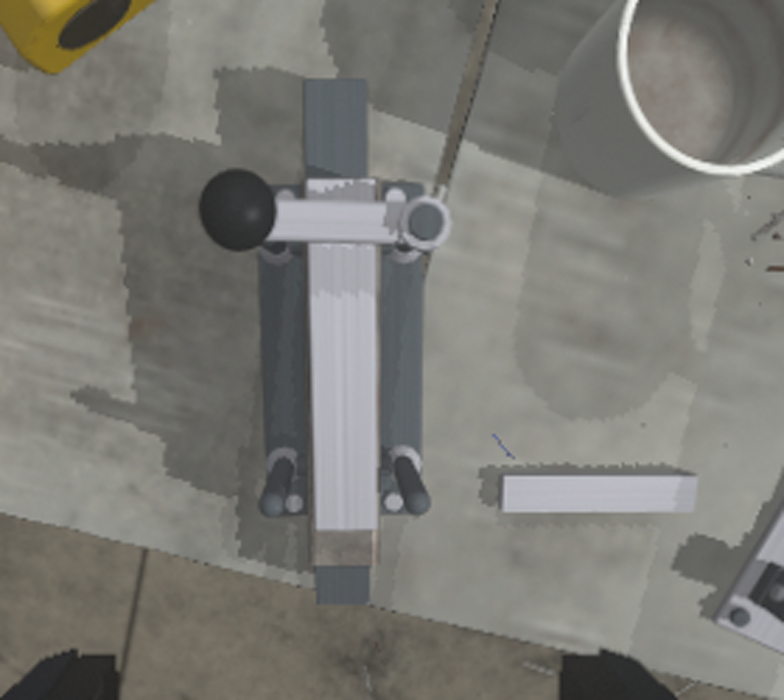

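```bash
cat >> h.py <<'E'
def un(p,s,o): return (np.array(p,float)+.5)/s-.5+np.array(o)
E
python3 - <<'E'
from h import *
import pickle
m=pickle.load(open('w1.pkl','rb'))
f=lambda p:un(p,2.8,(140,0))
def show(n,pts,z):
    w=p2w(m,f(pts),z)[:,:2]; print(n,np.round(w,4).tolist(),'mean',np.round(w.mean(0),4)); return w
def axis(w):
    d=w[:2].mean(0)-w[2:].mean(0); L=np.linalg.norm(d); print('  L',L,'ang',np.degrees(np.arctan2(d[1],d[0]))%360, 'widths',np.linalg.norm(w[0]-w[1]),np.linalg.norm(w[2]-w[3]))
axis(show('long',[(305,80),(367,80),(316,604),(369,604)],.035))
axis(show('flat',[(307,179),(376,179),(313,530),(378,530)],.077))
show('shorttube far',[(314,566),(378,566)],.065)
k=show('knob',[(238,209)],.119); pv=show('pivot',[(428,222)],.095); d=k-pv; print(np.linalg.norm(d),np.degrees(np.arctan2(d[0,1],d[0,0])))
pf=show('farposts',[(273,498),(416,497)],.084); d=pf[1]-pf[0]; print(np.linalg.norm(d),np.degrees(np.arctan2(d[1],d[0])))
show('base far corners',[(265,515),(422,513)],.005)
# top-cam check of knob etc
g=lambda p:(np.array(p,float))
print(p2w(m,un([[(0,0)]],1,(0,0)),0.009))
w=p2w(m,[(20,136),(121,141),(117,0)],.009);print(w)
E
```

```text
long [[0.4616, -0.0395], [0.4555, -0.016], [0.6723, 0.0177], [0.6663, 0.0413]] mean [0.5639 0.0009]
  L 0.21840190816261376 ang 195.20483960724627 widths 0.024236052769559403 0.024422110425006843
flat [[0.5022, -0.027], [0.4961, -0.0035], [0.6265, 0.0061], [0.6201, 0.0309]] mean [0.5612 0.0016]
  L 0.12865161922078736 ang 195.22215406812475 widths 0.02431939951795889 0.025605277182116876
shorttube far [[0.6448, 0.0107], [0.6382, 0.0365]] mean [0.6415 0.0236]
knob [[0.521, -0.0427]] mean [ 0.521  -0.0427]
pivot [[0.5074, 0.0168]] mean [0.5074 0.0168]
0.06097840383316266 -77.10789592277871
farposts [[0.616, -0.012], [0.6021, 0.0406]] mean [0.609  0.0143]
0.0544160098110679 104.85333774407245
base far corners [[0.6452, -0.0153], [0.6253, 0.058]] mean [0.6353 0.0214]
[[ 0.48715308 -0.35156587  0.009     ]]
[[ 0.65107005 -0.31145799  0.009     ]
 [ 0.62484271 -0.17188642  0.009     ]
 [ 0.4608115  -0.20034728  0.009     ]]
```

Run:
```python
from h import *
P=np.array([.507,.0165])
for th in (0.04,):
    a=np.radians(-74.8)-th; k=P+.06*np.array([np.cos(a),np.sin(a)]); print(k,shift([*k,.165]))
p,R,s=tool(); a=np.radians(-74.8)
k0=None
for th in np.arange(.04,1.75,.11):
    k=P+.06*np.array([np.cos(a-th),np.sin(a-th)]); k0=k if k0 is None else k0
    print(round(th,2),(R.T@np.r_[k-k0,0]).round(4))
```

```text
[ 0.52040335 -0.04198376] [ 0.10411957 -0.03031527  0.13734187]
0.04 [0. 0. 0.]
0.15 [0.0066 0.0006 0.    ]
0.26 [0.013  0.0018 0.    ]
0.37 [0.0193 0.0038 0.    ]
0.48 [0.0254 0.0064 0.    ]
0.59 [0.0311 0.0097 0.    ]
0.7 [0.0364 0.0136 0.    ]
0.81 [0.0413 0.0181 0.0001]
0.92 [0.0456 0.0231 0.0001]
1.03 [0.0494 0.0285 0.0001]
1.14 [0.0525 0.0343 0.0001]
1.25 [0.055  0.0404 0.0001]
1.36 [0.0568 0.0468 0.0001]
1.47 [0.0579 0.0533 0.0001]
1.58 [0.0583 0.0598 0.0001]
1.69 [0.0579 0.0664 0.0001]
```

>>> {"api": "apply_moves", "payload": {"targets": [{"jaw": 0.4,"x": 0.05,"y": -0.015,"z": 0.0,"twist": 0},{"jaw": 0.4,"x": 0.104,"y": -0.03,"z": 0.02,"twist": 0},{"jaw": 0.4,"x": 0.104,"y": -0.03,"z": 0.06,"twist": 0},{"jaw": 0.4,"x": 0.104,"y": -0.03,"z": 0.1,"twist": 0},{"jaw": 0.4,"x": 0.104,"y": -0.03,"z": 0.137,"twist": 0},{"jaw": 0.4,"x": 0.104,"y": -0.03,"z": 0.137,"twist": 0},{"jaw": 1,"x": 0.104,"y": -0.03,"z": 0.137,"twist": 0},{"jaw": 1,"x": 0.104,"y": -0.03,"z": 0.137,"twist": 0},{"jaw": 1,"x": 0.104,"y": -0.03,"z": 0.137,"twist": 0},{"jaw": 1,"x": 0.104,"y": -0.03,"z": 0.137,"twist": 0}], "force": 12}}

```text
time: 3.05
tool_pos: [0.5228, -0.0426, 0.1679]
ee_rot: [[-0.968, -0.252, 0.004], [-0.252, 0.968, -0.002], [-0.004, -0.003, -1.0]]
wrist_force: [1.9, -11.0, 2.0]
finger_gap: 0.265
```

Run:
```python
from h import *
p,R,s=tool(); print(s['time'],p,s['finger_gap']*88,s['wrist_force'])
im=env.snapshot('scene'); crop(im,145,95,305,215,4,'s2.png')
```

```text
3.05 [ 0.52275676 -0.04260627  0.16786408] 23.35102984883725 [  1.91918716 -10.9693537    1.99412646]
```

View pics/s2.png

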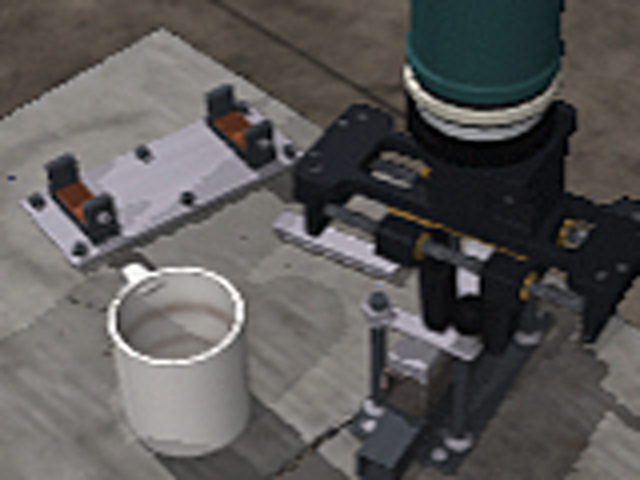

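>>> {"api": "apply_moves", "payload": {"targets": [{"jaw": 1,"x": 0.0066,"y": -0.001,"z": 0,"twist": 0},{"jaw": 1,"x": 0.013,"y": 0.0005,"z": 0,"twist": 0},{"jaw": 1,"x": 0.0193,"y": 0.0025,"z": 0,"twist": 0},{"jaw": 1,"x": 0.0254,"y": 0.005,"z": 0,"twist": 0},{"jaw": 1,"x": 0.0311,"y": 0.0085,"z": 0,"twist": 0},{"jaw": 1,"x": 0.0364,"y": 0.0124,"z": 0,"twist": 0},{"jaw": 1,"x": 0.0413,"y": 0.017,"z": 0,"twist": 0},{"jaw": 1,"x": 0.0456,"y": 0.022,"z": 0,"twist": 0},{"jaw": 1,"x": 0.0494,"y": 0.0275,"z": 0,"twist": 0},{"jaw": 1,"x": 0.0525,"y": 0.0333,"z": 0,"twist": 0},{"jaw": 1,"x": 0.055,"y": 0.0394,"z": 0,"twist": 0},{"jaw": 1,"x": 0.0568,"y": 0.0458,"z": 0,"twist": 0},{"jaw": 1,"x": 0.0579,"y": 0.0523,"z": 0,"twist": 0},{"jaw": 1,"x": 0.0583,"y": 0.0588,"z": 0,"twist": 0},{"jaw": 1,"x": 0.0579,"y": 0.065,"z": 0,"twist": 0},{"jaw": 1,"x": 0.0579,"y": 0.066,"z": 0,"twist": 0}]}}

```text
time: 4.7
tool_pos: [0.4465, 0.0068, 0.1645]
ee_rot: [[-0.968, -0.252, -0.004], [-0.252, 0.968, -0.002], [0.005, -0.0, -1.0]]
wrist_force: [-3.3, -7.5, -2.2]
finger_gap: 0.248
```

Run:
```python
from h import *
p,R,s=tool(); print(s['time'],p,s['finger_gap']*88,s['wrist_force'])
im=env.snapshot('scene'); crop(im,145,95,305,215,4,'s3.png')
```

```text
4.7 [0.4464654  0.00679138 0.16453459] 21.806612917132043 [-3.34982597 -7.52356152 -2.17652865]
```

View pics/s3.png

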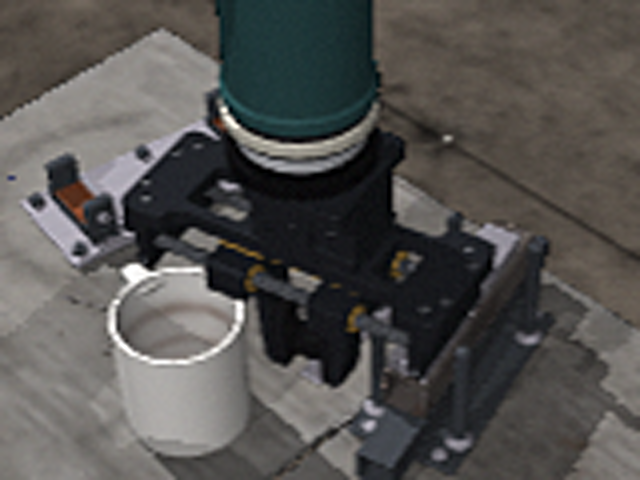

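Run:
```python
from h import *
print(shift([.562,.0015,.215]),shift([.562,.0015,.132]))
```

```text
[-0.11022981 -0.03422344 -0.05097641] [-0.11061771 -0.03418035  0.03202268]
```

>>> {"api": "apply_moves", "payload": {"targets": [{"jaw": 0.4,"x": 0.0579,"y": 0.0,"z": 0,"twist": 0}]}}

```text
time: 4.85
tool_pos: [0.4039, -0.0051, 0.1659]
ee_rot: [[-0.967, -0.253, 0.003], [-0.253, 0.967, 0.001], [-0.003, -0.0, -1.0]]
wrist_force: [-0.9, -0.3, 2.0]
finger_gap: 0.319
```

I wrote that row with a shift I did not intend: the tool slid about 45 mm off the knob while the jaws opened. I'll check the keeper.

Run:
```python
from h import *
p,R,s=tool(); print(s['time'],p,s['finger_gap']*88,s['wrist_force'],s['joint_positions'].round(1))
im=env.snapshot('scene'); crop(im,145,95,305,215,4,'s4.png')
im=env.snapshot('top'); crop(im,180,130,300,230,5,'t4.png')
```

```text
4.85 [ 0.40390933 -0.0050629   0.16590439] 28.038801697827303 [-0.92400739 -0.32574077  1.99410062] [-4.300e+00 -7.500e+00  1.314e+02  1.000e-01  5.590e+01 -1.090e+02]
```

View pics/s4.png

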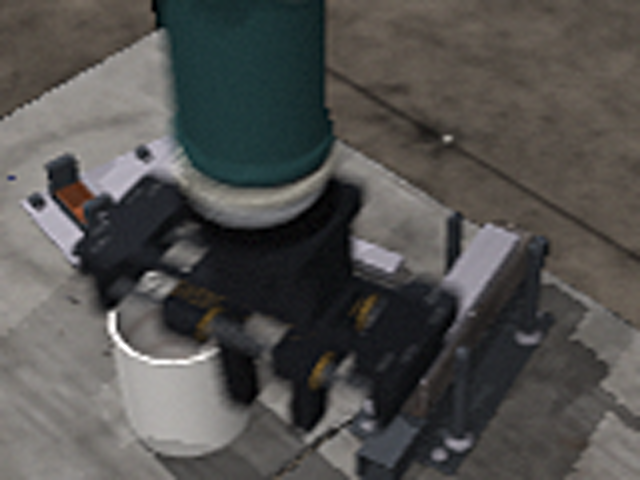

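>>> {"api": "apply_moves", "payload": {"targets": [{"jaw": 0.3,"x": 0.0,"y": 0.0,"z": -0.035,"twist": 0},{"jaw": 0.3,"x": 0.0,"y": 0.0,"z": -0.065,"twist": 0},{"jaw": 0.3,"x": -0.05,"y": -0.01,"z": -0.065,"twist": -0.01},{"jaw": 0.3,"x": -0.1,"y": -0.02,"z": -0.065,"twist": -0.01},{"jaw": 0.3,"x": -0.16,"y": -0.034,"z": -0.065,"twist": -0.01},{"jaw": 0.3,"x": -0.16,"y": -0.034,"z": -0.065,"twist": -0.01},{"jaw": 0.3,"x": -0.16,"y": -0.034,"z": -0.065,"twist": -0.01}]}}

```text
time: 5.65
tool_pos: [0.5653, 0.0023, 0.2304]
ee_rot: [[-0.965, -0.262, -0.0], [-0.262, 0.965, 0.001], [-0.0, 0.001, -1.0]]
wrist_force: [0.2, -0.3, -0.1]
finger_gap: 0.698
```

Run:
```python
from h import *
import pickle
p,R,s=tool(); print(s['time'],p,R.round(4).tolist(),s['finger_gap']*88,s['wrist_force'])
m=env.camera_model('wrist'); im=env.snapshot('wrist'); cv2.imwrite('pics/w5.png',im); pickle.dump(m,open('w5.pkl','wb'))
print(tool()[0],shift([.562,.0015,.132]))
```

```text
5.65 [0.56525402 0.00231282 0.23036408] [[-0.9652, -0.2616, -0.0001], [-0.2616, 0.9652, 0.0005], [-0.0, 0.0006, -1.0]] 61.45736830260342 [ 0.22690252 -0.30810119 -0.05520597]
[0.5634113  0.00221333 0.23003941] [ 0.00137263 -0.00041109  0.09804169]
```

View pics/w5.png

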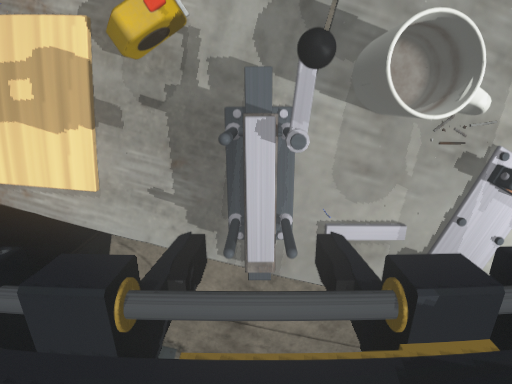

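Run:
```python
from h import *
import pickle
m=pickle.load(open('w5.pkl','rb'))
k=p2w(m,[(317,47)],.119)[0];v=p2w(m,[(299,141)],.095)[0];d=k-v;print(k,v,np.linalg.norm(d),'theta',np.radians((285.2-np.degrees(np.arctan2(d[1],d[0])))%360))
fb=p2w(m,[(246,115),(275,115),(247,262),(275,262)],.077);print(fb,fb.mean(0))
pf=p2w(m,[(232,252),(291,252)],.085);print(pf,pf.mean(0)+np.array([-.965,-.262,0])*.05)
b=p2w(m,[(88,15),(97,190)],.009);print(b)
```

```text
[0.44745927 0.00677336 0.119     ] [0.50740609 0.01677563 0.095     ] 0.06534268697739505 theta 1.6707568679173312
[[ 0.50022797 -0.02669752  0.077     ]
 [ 0.49425704 -0.00465377  0.077     ]
 [ 0.62630104  0.00642243  0.077     ]
 [ 0.61959046  0.03128086  0.077     ]] [0.56009413 0.001588   0.077     ]
[[ 0.61552156 -0.00955897  0.085     ]
 [ 0.60202407  0.04043685  0.085     ]] [0.56052281 0.00233894 0.085     ]
[[ 0.44890213 -0.20132145  0.009     ]
 [ 0.62295409 -0.17044496  0.009     ]]
```

>>> {"api": "apply_moves", "payload": {"targets": [{"jaw": 0.4,"x": 0.002,"y": 0,"z": 0.05,"twist": 0},{"jaw": 0.4,"x": 0.002,"y": 0,"z": 0.085,"twist": 0},{"jaw": 0.4,"x": 0.002,"y": 0,"z": 0.098,"twist": 0},{"jaw": 0.4,"x": 0.002,"y": 0,"z": 0.098,"twist": 0},{"jaw": 1,"x": 0.002,"y": 0,"z": 0.098,"twist": 0},{"jaw": 1,"x": 0.002,"y": 0,"z": 0.098,"twist": 0},{"jaw": 1,"x": 0.002,"y": 0,"z": 0.098,"twist": 0},{"jaw": 1,"x": 0.002,"y": 0,"z": 0.098,"twist": 0},{"jaw": 1,"x": 0.002,"y": 0,"z": 0.098,"twist": 0}], "force": 30}}

```text
time: 6.6
tool_pos: [0.5627, 0.0013, 0.1344]
ee_rot: [[-0.965, -0.261, 0.003], [-0.261, 0.965, -0.0], [-0.003, -0.001, -1.0]]
wrist_force: [-1.2, -0.2, 7.1]
finger_gap: 0.276
```

Run:
```python
from h import *
p,R,s=tool(); print(s['time'],p,s['finger_gap']*88,s['wrist_force'])
print(shift([.560,-.301,.2]))
```

```text
6.6 [0.56273481 0.00125595 0.1343632 ] 24.31331219242425 [-1.15855124 -0.20373789  7.06308596]
[ 0.0814453  -0.29110647 -0.06555924]
```

>>> {"api": "apply_moves", "payload": {"targets": [{"jaw": 1,"x": 0,"y": 0,"z": -0.035,"twist": 0},{"jaw": 1,"x": 0,"y": 0,"z": -0.07,"twist": 0},{"jaw": 1,"x": 0.01,"y": -0.04,"z": -0.07,"twist": 0},{"jaw": 1,"x": 0.023,"y": -0.083,"z": -0.07,"twist": 0.04},{"jaw": 1,"x": 0.035,"y": -0.125,"z": -0.07,"twist": 0.084},{"jaw": 1,"x": 0.047,"y": -0.167,"z": -0.07,"twist": 0.084},{"jaw": 1,"x": 0.06,"y": -0.21,"z": -0.07,"twist": 0.084},{"jaw": 1,"x": 0.073,"y": -0.255,"z": -0.07,"twist": 0.084},{"jaw": 1,"x": 0.0815,"y": -0.291,"z": -0.07,"twist": 0.084},{"jaw": 1,"x": 0.0815,"y": -0.291,"z": -0.07,"twist": 0.084},{"jaw": 1,"x": 0.0815,"y": -0.291,"z": -0.07,"twist": 0.084}]}}

```text
time: 7.7
tool_pos: [0.558, -0.3013, 0.2014]
ee_rot: [[-0.984, -0.177, -0.002], [-0.177, 0.984, 0.002], [0.002, 0.002, -1.0]]
wrist_force: [0.6, 0.4, -3.3]
finger_gap: 0.276
```

Run:
```python
from h import *
import pickle
p,R,s=tool(); print(s['time'],p,R.round(4).tolist(),s['finger_gap']*88,s['wrist_force'])
m=env.camera_model('wrist'); im=env.snapshot('wrist'); cv2.imwrite('pics/w6.png',im); pickle.dump(m,open('w6.pkl','wb'))
im=env.snapshot('scene'); crop(im,145,95,425,305,2.8,'s6.png')
print(shift([.560,-.301,.0785]))
```

```text
7.7 [ 0.55802281 -0.30128095  0.20138825] [[-0.9842, -0.177, -0.002], [-0.177, 0.9842, 0.0018], [0.0017, 0.0021, -1.0]] 24.31116871467135 [ 0.63994782  0.35714188 -3.32626247]
[-0.00160879 -0.00185774  0.12311805]
```

View pics/w6.png

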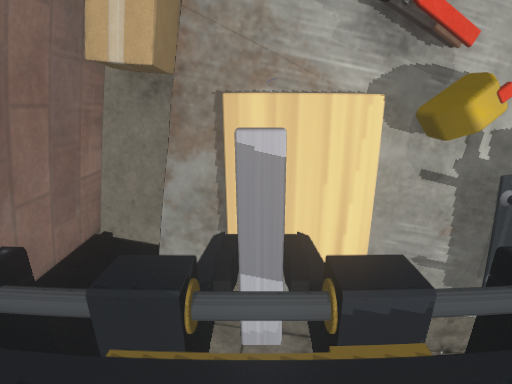

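View pics/s6.png

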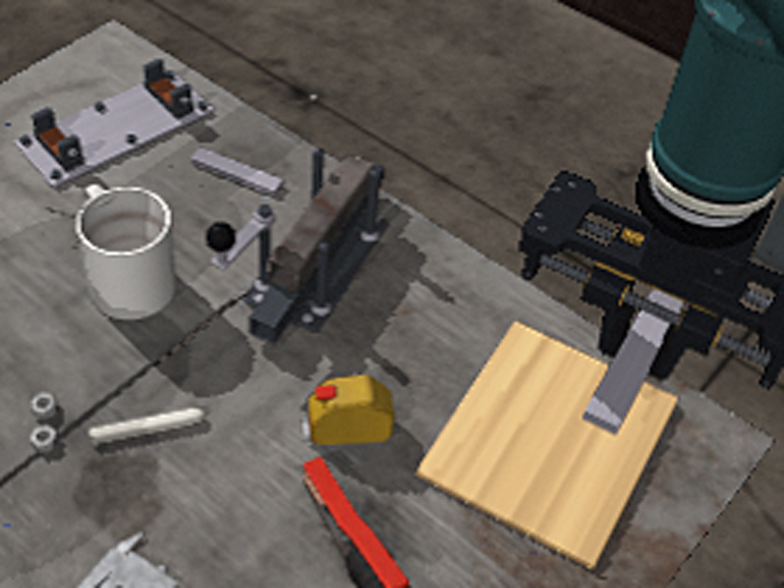

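>>> {"api": "apply_moves", "payload": {"targets": [{"jaw": 1,"x": 0,"y": 0,"z": 0.045,"twist": 0},{"jaw": 1,"x": 0,"y": 0,"z": 0.09,"twist": 0},{"jaw": 1,"x": 0,"y": 0,"z": 0.11,"twist": 0},{"jaw": 1,"x": 0,"y": 0,"z": 0.119,"twist": 0},{"jaw": 1,"x": 0,"y": 0,"z": 0.119,"twist": 0},{"jaw": 1,"x": 0,"y": 0,"z": 0.119,"twist": 0}]}}

```text
time: 8.4
tool_pos: [0.5601, -0.3007, 0.0852]
ee_rot: [[-0.984, -0.18, 0.002], [-0.18, 0.984, -0.001], [-0.002, -0.001, -1.0]]
wrist_force: [0.6, -0.0, -2.7]
finger_gap: 0.272
```

Run:
```python
from h import *
p,R,s=tool(); print(s['time'],p,R.round(4).tolist(),s['finger_gap']*88,s['wrist_force'])
im=env.snapshot('scene'); crop(im,265,185,425,305,5,'s7.png')
```

```text
8.4 [ 0.56009773 -0.30068628  0.08517552] [[-0.9836, -0.1802, 0.002], [-0.1802, 0.9836, -0.0011], [-0.0017, -0.0015, -1.0]] 23.974147087452543 [ 0.62192356 -0.02849307 -2.7161907 ]
```

View pics/s7.png

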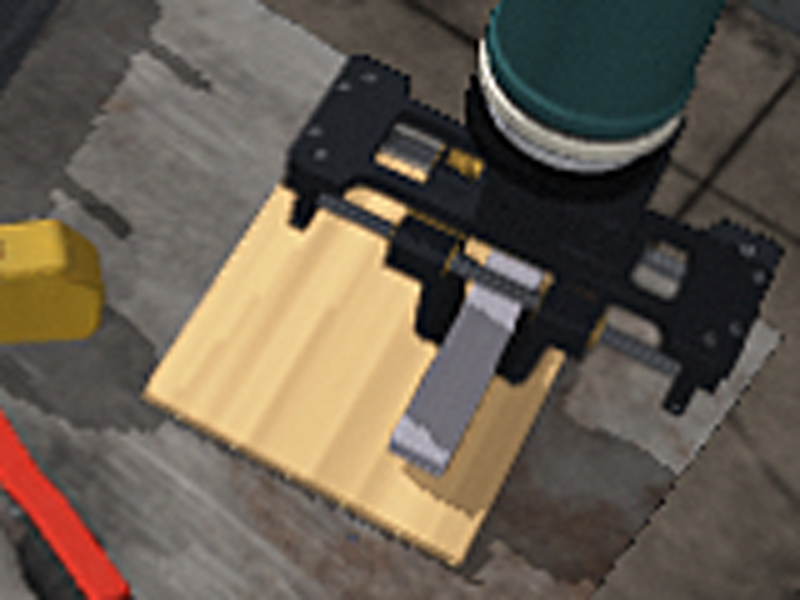

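>>> {"api": "apply_moves", "payload": {"targets": [{"jaw": 1,"x": 0,"y": 0,"z": 0.003,"twist": 0},{"jaw": 1,"x": 0,"y": 0,"z": 0.005,"twist": 0},{"jaw": 1,"x": 0,"y": 0,"z": 0.005,"twist": 0},{"jaw": 1,"x": 0,"y": 0,"z": 0.005,"twist": 0}]}}

```text
time: 8.85
tool_pos: [0.5589, -0.3009, 0.0789]
ee_rot: [[-0.984, -0.179, 0.0], [-0.179, 0.984, -0.0], [-0.0, -0.0, -1.0]]
wrist_force: [0.9, 0.5, -3.1]
finger_gap: 0.276
```

>>> {"api": "apply_moves", "payload": {"targets": [{"jaw": 1,"x": 0,"y": 0,"z": 0.0015,"twist": 0},{"jaw": 1,"x": 0,"y": 0,"z": 0.0015,"twist": 0},{"jaw": 1,"x": 0,"y": 0,"z": 0.0015,"twist": 0}]}}

```text
time: 9.15
tool_pos: [0.5591, -0.301, 0.0786]
ee_rot: [[-0.984, -0.179, 0.0], [-0.179, 0.984, -0.0], [-0.0, -0.0, -1.0]]
wrist_force: [-3.9, 1.5, 6.2]
finger_gap: 0.279
```

>>> {"api": "apply_moves", "payload": {"targets": [{"jaw": 0.4,"x": 0,"y": 0,"z": 0,"twist": 0},{"jaw": 0.4,"x": 0,"y": 0,"z": 0,"twist": 0},{"jaw": 0.4,"x": 0,"y": 0,"z": -0.03,"twist": 0},{"jaw": 0.4,"x": 0,"y": 0,"z": -0.075,"twist": 0},{"jaw": 0.4,"x": -0.004,"y": 0.02,"z": -0.111,"twist": 0},{"jaw": 0.4,"x": -0.013,"y": 0.068,"z": -0.111,"twist": -0.04},{"jaw": 0.4,"x": -0.022,"y": 0.116,"z": -0.111,"twist": -0.084},{"jaw": 0.4,"x": -0.031,"y": 0.165,"z": -0.111,"twist": -0.084},{"jaw": 0.4,"x": -0.04,"y": 0.213,"z": -0.111,"twist": -0.084},{"jaw": 0.4,"x": -0.05,"y": 0.261,"z": -0.111,"twist": -0.084},{"jaw": 0.4,"x": -0.0567,"y": 0.298,"z": -0.111,"twist": -0.084},{"jaw": 0.4,"x": -0.0567,"y": 0.298,"z": -0.111,"twist": -0.084},{"jaw": 0.4,"x": -0.0567,"y": 0.298,"z": -0.111,"twist": -0.084}]}}

```text
time: 10.45
tool_pos: [0.5615, 0.0032, 0.1884]
ee_rot: [[-0.965, -0.264, 0.001], [-0.264, 0.965, -0.001], [-0.001, -0.001, -1.0]]
wrist_force: [-0.1, -0.1, -0.2]
finger_gap: 0.603
```

Run:
```python
from h import *
import pickle
p,R,s=tool(); print(s['time'],p,R.round(4).tolist(),s['finger_gap']*88,s['wrist_force'])
m=env.camera_model('wrist'); im=env.snapshot('wrist'); cv2.imwrite('pics/w8.png',im); pickle.dump(m,open('w8.pkl','wb'))
im=env.snapshot('scene'); crop(im,145,95,425,305,2.8,'s8.png')
print(shift([.562,.0015,.104]))
```

```text
10.45 [0.56153511 0.00316212 0.18837019] [[-0.9646, -0.2636, 0.0007], [-0.2636, 0.9646, -0.0006], [-0.0005, -0.0007, -1.0]] 53.037436748483586 [-0.14851967 -0.11338619 -0.17402364]
[-0.00039425 -0.00019642  0.08426405]
```

View pics/w8.png

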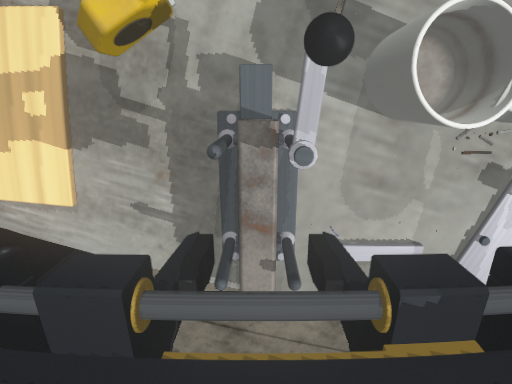

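View pics/s8.png

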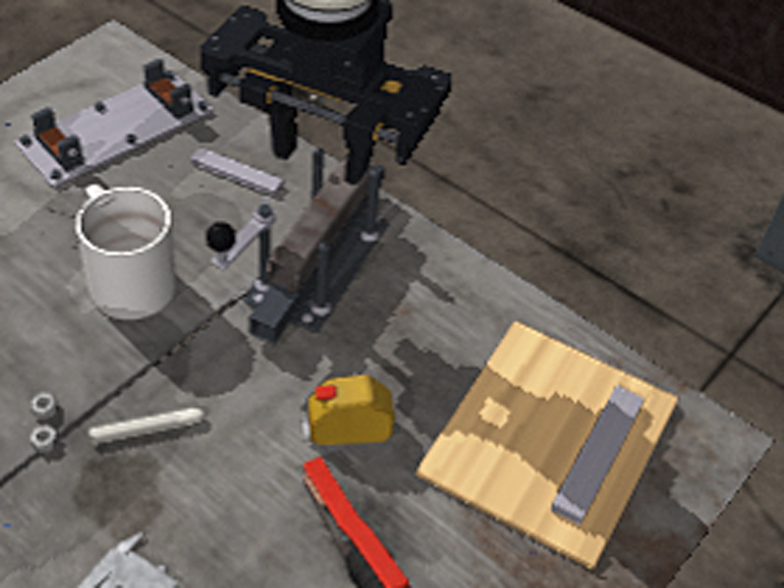

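Run:
```python
from h import *
import pickle
m=pickle.load(open('w8.pkl','rb'))
y=np.array([np.cos(np.radians(195.2)),np.sin(np.radians(195.2))]); x=np.array([y[1],-y[0]])
C=np.array([.5617,.0017])
def loc(w): return np.c_[(w[:,:2]-C)@x,(w[:,:2]-C)@y].round(4)
print('short near',loc(p2w(m,[(240,120),(277,120)],.065)))
print('long near',loc(p2w(m,[(240,65),(272,65)],.035)))
print('base near',loc(p2w(m,[(218,112),(298,112)],.005)))
print('near posts',loc(p2w(m,[(215,151),(303,153)],[.086,.096])))
print('far posts',loc(p2w(m,[(222,281),(294,281)],.086)))
m=pickle.load(open('w1.pkl','rb'));f=lambda p:un(p,2.8,(140,0))
print('short far',loc(p2w(m,f([(314,566),(378,566)]),.065)))
print('flat',loc(p2w(m,f([(307,179),(376,179),(313,530),(378,530)]),.077)))
print('long',loc(p2w(m,f([(305,80),(367,80),(316,604),(369,604)]),.035)))
```

```text
short near [[-0.0126  0.0675]
 [ 0.013   0.0675]]
long near [[-0.014   0.107 ]
 [ 0.0102  0.107 ]]
base near [[-0.0361  0.0719]
 [ 0.0348  0.0719]]
near posts [[-0.0274  0.0492]
 [ 0.0273  0.0495]]
far posts [[-0.0267 -0.0467]
 [ 0.0265 -0.0466]]
short far [[-0.0131 -0.0826]
 [ 0.0135 -0.0829]]
flat [[-0.0121  0.065 ]
 [ 0.0122  0.0647]
 [-0.0127 -0.0637]
 [ 0.0129 -0.064 ]]
long [[-0.0135  0.1074]
 [ 0.0107  0.1071]
 [-0.0136 -0.111 ]
 [ 0.0108 -0.1113]]
```

>>> {"api": "apply_moves", "payload": {"targets": [{"jaw": 0.4,"x": -0.008,"y": 0,"z": 0.04,"twist": 0},{"jaw": 0.4,"x": -0.008,"y": 0,"z": 0.07,"twist": 0},{"jaw": 0.4,"x": -0.008,"y": 0,"z": 0.078,"twist": 0},{"jaw": 0.4,"x": -0.008,"y": 0,"z": 0.078,"twist": 0},{"jaw": 1,"x": -0.008,"y": 0,"z": 0.078,"twist": 0},{"jaw": 1,"x": -0.008,"y": 0,"z": 0.078,"twist": 0},{"jaw": 1,"x": -0.008,"y": 0,"z": 0.078,"twist": 0},{"jaw": 1,"x": -0.008,"y": 0,"z": 0.078,"twist": 0}], "force": 40}}

```text
time: 11.35
tool_pos: [0.5702, 0.0043, 0.1119]
ee_rot: [[-0.965, -0.261, 0.003], [-0.261, 0.965, -0.001], [-0.003, -0.001, -1.0]]
wrist_force: [0.3, -1.6, 4.1]
finger_gap: 0.335
```

Run:
```python
from h import *
p,R,s=tool(); print(s['time'],p,s['finger_gap']*88,s['wrist_force'])
print(shift([.547,-.230,.2]))
```

```text
11.35 [0.57024811 0.00433356 0.11194214] 29.49609125625463 [ 0.30443333 -1.5993254   4.08875669]
[ 0.08339421 -0.22024233 -0.0880091 ]
```

>>> {"api": "apply_moves", "payload": {"targets": [{"jaw": 1,"x": 0,"y": 0,"z": -0.03,"twist": 0},{"jaw": 1,"x": 0,"y": 0,"z": -0.07,"twist": 0},{"jaw": 1,"x": 0.004,"y": -0.01,"z": -0.09,"twist": 0},{"jaw": 1,"x": 0.02,"y": -0.053,"z": -0.09,"twist": 0.04},{"jaw": 1,"x": 0.036,"y": -0.096,"z": -0.09,"twist": 0.084},{"jaw": 1,"x": 0.052,"y": -0.138,"z": -0.09,"twist": 0.084},{"jaw": 1,"x": 0.068,"y": -0.18,"z": -0.09,"twist": 0.084},{"jaw": 1,"x": 0.083,"y": -0.22,"z": -0.09,"twist": 0.084},{"jaw": 1,"x": 0.083,"y": -0.22,"z": -0.05,"twist": 0.084},{"jaw": 1,"x": 0.083,"y": -0.22,"z": -0.01,"twist": 0.084},{"jaw": 1,"x": 0.083,"y": -0.22,"z": 0.015,"twist": 0.084},{"jaw": 1,"x": 0.083,"y": -0.22,"z": 0.021,"twist": 0.084},{"jaw": 1,"x": 0.083,"y": -0.22,"z": 0.021,"twist": 0.084},{"jaw": 1,"x": 0.083,"y": -0.22,"z": 0.021,"twist": 0.084}]}}

```text
time: 12.75
tool_pos: [0.5471, -0.2296, 0.0902]
ee_rot: [[-0.984, -0.18, 0.002], [-0.18, 0.984, -0.001], [-0.001, -0.001, -1.0]]
wrist_force: [0.4, -0.8, -3.2]
finger_gap: 0.336
```

Run:
```python
from h import *
p,R,s=tool(); print(s['time'],p,R.round(4).tolist(),s['finger_gap']*88,s['wrist_force'])
im=env.snapshot('scene'); crop(im,265,185,425,305,5,'s9.png')
```

```text
12.75 [ 0.54714432 -0.22955771  0.09019771] [[-0.9838, -0.1795, 0.0016], [-0.1795, 0.9838, -0.0007], [-0.0015, -0.0009, -1.0]] 29.5968302517241 [ 0.44025631 -0.7615936  -3.22424551]
```

View pics/s9.png

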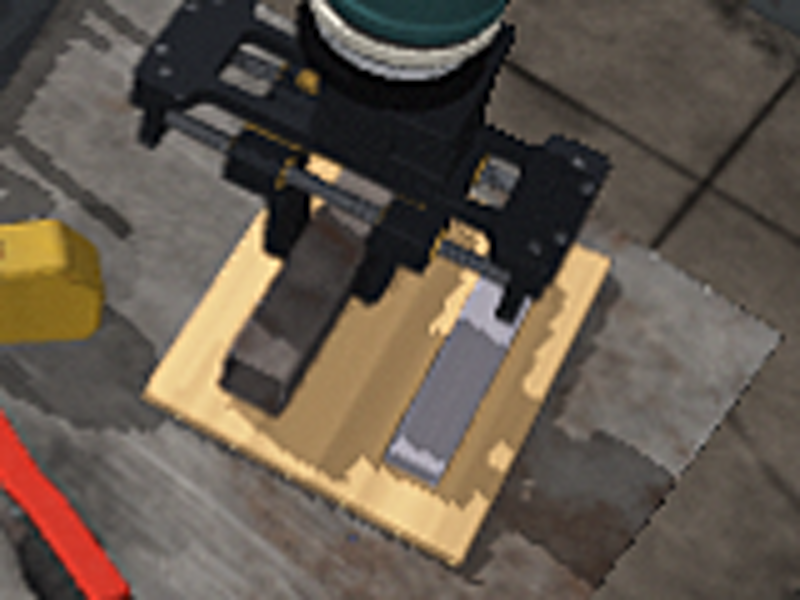

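>>> {"api": "apply_moves", "payload": {"targets": [{"jaw": 1,"x": 0,"y": 0,"z": 0.002,"twist": 0},{"jaw": 1,"x": 0,"y": 0,"z": 0.003,"twist": 0},{"jaw": 1,"x": 0,"y": 0,"z": 0.003,"twist": 0},{"jaw": 1,"x": 0,"y": 0,"z": 0.003,"twist": 0}]}}

```text
time: 13.2
tool_pos: [0.5464, -0.2294, 0.0864]
ee_rot: [[-0.984, -0.179, 0.0], [-0.179, 0.984, -0.0], [-0.0, -0.0, -1.0]]
wrist_force: [-0.5, -0.1, -2.9]
finger_gap: 0.339
```

>>> {"api": "apply_moves", "payload": {"targets": [{"jaw": 1,"x": 0,"y": 0,"z": 0.0015,"twist": 0},{"jaw": 1,"x": 0,"y": 0,"z": 0.0015,"twist": 0},{"jaw": 1,"x": 0,"y": 0,"z": 0.0015,"twist": 0}]}}

```text
time: 13.5
tool_pos: [0.5465, -0.2295, 0.0861]
ee_rot: [[-0.984, -0.179, 0.0], [-0.179, 0.984, 0.0], [-0.0, 0.0, -1.0]]
wrist_force: [-2.4, 2.4, 6.6]
finger_gap: 0.337
```

>>> {"api": "apply_moves", "payload": {"targets": [{"jaw": 0.35,"x": 0,"y": 0,"z": 0,"twist": 0},{"jaw": 0.35,"x": 0,"y": 0,"z": 0,"twist": 0},{"jaw": 0.35,"x": 0,"y": 0,"z": -0.04,"twist": 0},{"jaw": 0.35,"x": 0,"y": 0,"z": -0.09,"twist": 0},{"jaw": 0.35,"x": 0,"y": 0.02,"z": -0.135,"twist": 0},{"jaw": 0.35,"x": -0.14,"y": 0.472,"z": -0.194,"twist": 0.34},{"jaw": 0.35,"x": -0.14,"y": 0.472,"z": -0.194,"twist": 0.34},{"jaw": 0.35,"x": -0.14,"y": 0.472,"z": -0.194,"twist": 0.34},{"jaw": 0.35,"x": -0.14,"y": 0.472,"z": -0.194,"twist": 0.34},{"jaw": 0.35,"x": -0.14,"y": 0.472,"z": -0.194,"twist": 0.34},{"jaw": 0.35,"x": -0.14,"y": 0.472,"z": -0.194,"twist": 0.34},{"jaw": 0.35,"x": -0.14,"y": 0.472,"z": -0.194,"twist": 0.34},{"jaw": 0.35,"x": -0.14,"y": 0.472,"z": -0.194,"twist": 0.34},{"jaw": 0.35,"x": -0.14,"y": 0.472,"z": -0.194,"twist": 0.34},{"jaw": 0.35,"x": -0.14,"y": 0.472,"z": -0.194,"twist": 0.34},{"jaw": 0.35,"x": -0.14,"y": 0.472,"z": -0.194,"twist": 0.34},{"jaw": 0.35,"x": -0.14,"y": 0.472,"z": -0.194,"twist": 0.34},{"jaw": 0.35,"x": -0.14,"y": 0.472,"z": -0.194,"twist": 0.34}]}}

```text
time: 15.3
tool_pos: [0.5993, 0.2589, 0.2782]
ee_rot: [[-0.987, 0.16, -0.001], [0.16, 0.987, -0.001], [0.001, -0.001, -1.0]]
wrist_force: [0.2, 0.0, -0.5]
finger_gap: 0.65
```

Run:
```python
from h import *
import pickle
env.snapshot('top')
p,R,s=tool(); print(s['time'],p,R.round(4).tolist(),s['finger_gap']*88,s['wrist_force'])
m=env.camera_model('wrist'); im=env.snapshot('wrist'); cv2.imwrite('pics/w10.png',im); pickle.dump(m,open('w10.pkl','wb'))
crop(im,160,20,360,250,2.6,'w10c.png')
im=env.snapshot('scene'); crop(im,145,95,425,305,2.8,'s10.png')
```

```text
15.35 [0.59933754 0.25857607 0.27822206] [[-0.987, 0.1604, -0.0008], [0.1604, 0.987, -0.0008], [0.0007, -0.0009, -1.0]] 57.10774522028424 [0.16196018 0.00210906 0.47952222]
```

View pics/w10.png

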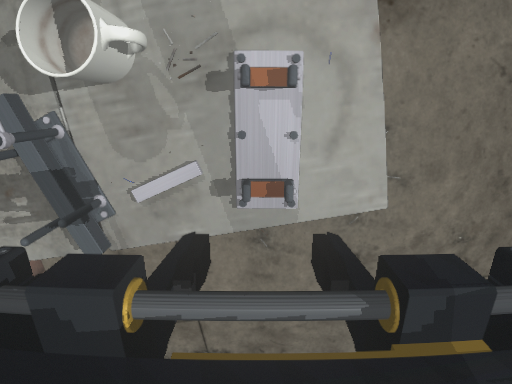

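View pics/w10c.png

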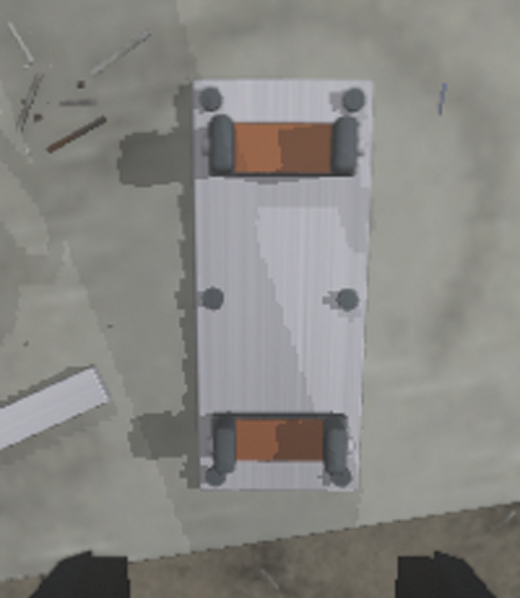

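View pics/s10.png

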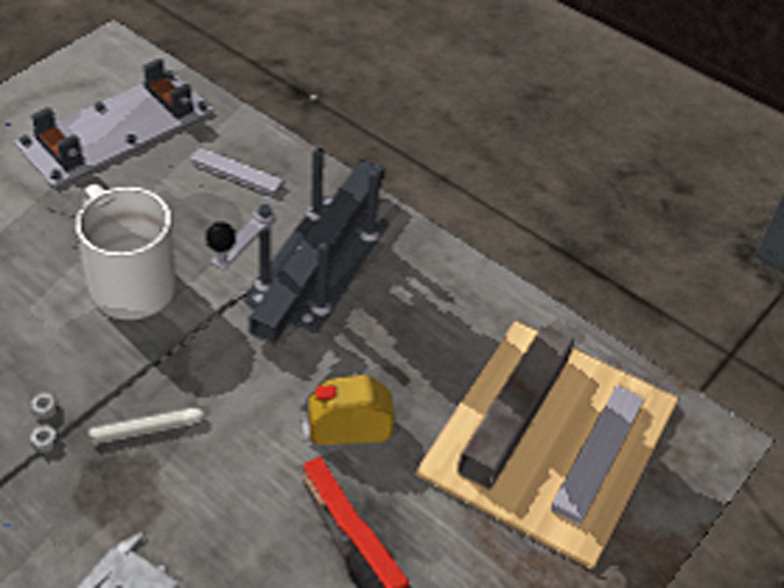

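Run:
```python
from h import *
import pickle
m=pickle.load(open('w10.pkl','rb'))
f=lambda p:un(p,2.6,(160,20))
b=p2w(m,f([(194,80),(373,80),(201,489),(359,489)]),.006)[:,:2]
print(b.round(4).tolist(),b.mean(0))
print('len',np.linalg.norm(b[0]-b[2]),np.linalg.norm(b[1]-b[3]),'w',np.linalg.norm(b[0]-b[1]),np.linalg.norm(b[2]-b[3]))
for a,c in((2,0),(3,1)):
    d=b[a]-b[c]; d=-d; print('yaw',np.degrees(np.arctan2(d[1],d[0])))
for a,c in((0,1),(2,3)):
    d=b[c]-b[a]; print('xyaw+90',np.degrees(np.arctan2(d[1],d[0]))+90)
scr=p2w(m,f([(210,99),(353,99),(213,298),(347,299)]),.009)[:,:2]; print('screws',scr.tolist())
cop=p2w(m,f([(235,122),(333,122),(235,174),(333,174),(235,419),(325,419),(235,461),(325,461)]),.018)[:,:2]
print('cop',cop[:4].mean(0),cop[4:].mean(0),cop.mean(0))
d=cop[:4].mean(0)-cop[4:].mean(0);print(np.linalg.norm(d),np.degrees(np.arctan2(d[1],d[0])))
lug=p2w(m,f([(222,116),(344,116),(225,416),(337,416)]),.038)[:,:2];print('lug',lug.mean(0))
```

```text
[[0.4576, 0.2517], [0.4699, 0.3284], [0.6428, 0.2206], [0.6555, 0.2985]] [0.55645962 0.27483555]
len 0.18781578687870237 0.18798255187120103 w 0.07768913675992362 0.07893588687792395
yaw 170.46697873529766
yaw 170.847291225508
xyaw+90 170.87841476439195
xyaw+90 170.75387321920778
screws [[0.46688462019968024, 0.25733520840985113], [0.4767052500418552, 0.3183893811584463], [0.5511425583034295, 0.24356528457948914], [0.561449184389802, 0.3043807727199688]]
cop [0.49283774 0.28541542] [0.62071792 0.26371351] [0.55677783 0.27456447]
0.1297085658339891 170.36837910459164
lug [0.54333523 0.27616619]
```

>>> {"api": "apply_moves", "payload": {"targets": [{"jaw": 0.35,"x": -0.052,"y": -0.24,"z": 0,"twist": -0.426},{"jaw": 0.35,"x": -0.052,"y": -0.24,"z": 0,"twist": -0.426},{"jaw": 0.35,"x": -0.052,"y": -0.24,"z": 0,"twist": -0.426},{"jaw": 0.35,"x": -0.052,"y": -0.24,"z": 0,"twist": -0.426},{"jaw": 0.35,"x": -0.052,"y": -0.24,"z": 0,"twist": -0.426},{"jaw": 0.35,"x": -0.052,"y": -0.24,"z": 0,"twist": -0.426},{"jaw": 0.35,"x": -0.052,"y": -0.24,"z": 0,"twist": -0.426},{"jaw": 0.35,"x": -0.052,"y": -0.24,"z": 0,"twist": -0.426},{"jaw": 0.35,"x": -0.052,"y": -0.24,"z": 0,"twist": -0.426}]}}

```text
time: 16.35
tool_pos: [0.6125, 0.0159, 0.2787]
ee_rot: [[-0.964, -0.264, -0.0], [-0.264, 0.964, 0.0], [0.0, 0.0, -1.0]]
wrist_force: [0.1, 0.9, -1.0]
finger_gap: 0.653
```

Run:
```python
from h import *
import pickle
env.snapshot('top')
p,R,s=tool(); print(s['time'],p,R.round(4).tolist(),s['finger_gap']*88,s['wrist_force'])
m=env.camera_model('wrist'); im=env.snapshot('wrist'); cv2.imwrite('pics/w11.png',im); pickle.dump(m,open('w11.pkl','wb'))
crop(im,180,10,350,240,2.6,'w11c.png')
```

```text
16.4 [0.61251995 0.01610886 0.27866311] [[-0.9643, -0.2648, -0.0001], [-0.2648, 0.9643, 0.0003], [0.0001, 0.0003, -1.0]] 57.369580103960075 [-0.16085685 -1.00413379  0.07930069]
```

View pics/w11c.png

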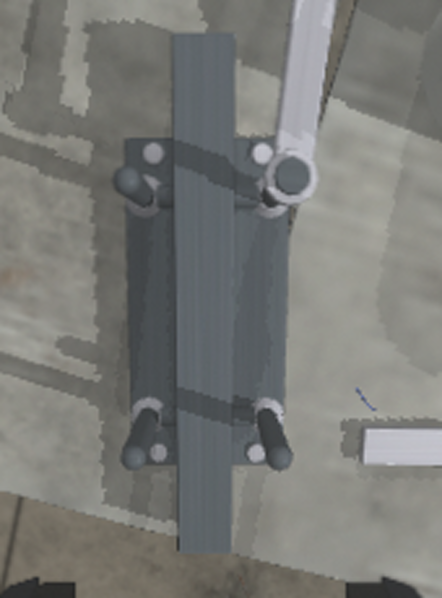

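Run:
```python
from h import *
import pickle
m=pickle.load(open('w11.pkl','rb'));f=lambda p:un(p,2.6,(180,10))
def yaw(a): return np.degrees(np.arctan2(a[1],a[0]))%360
t=p2w(m,f([(173,34),(235,34),(179,553),(232,553)]),.035)[:,:2]; d=t[:2].mean(0)-t[2:].mean(0)
print('long',t.mean(0),np.linalg.norm(d),yaw(d))
s=p2w(m,f([(152,153),(262,153),(158,453),(256,453)]),.007)[:,:2]; d=s[:2].mean(0)-s[2:].mean(0)
print('screws',s.mean(0),np.linalg.norm(d),yaw(d),np.linalg.norm(s[0]-s[1]))
c=p2w(m,f([(124,138),(131,466),(285,465)]),.005)[:,:2]
print('base',(c[0]+c[2])/2,np.linalg.norm(c[0]-c[1]),yaw(c[0]-c[1]),np.linalg.norm(c[2]-c[1]))
q=p2w(m,f([(127,180),(134,457),(280,457)]),.083)[:,:2]
print('posts',(q[0]+q[2])/2,np.linalg.norm(q[0]-q[1]),np.linalg.norm(q[1]-q[2]))
v=p2w(m,f([(293,177)]),.095)[0,:2]; print('pivot/farleft',(v+q[1])/2)
C=np.array([.5617,.0017]);print(shift([*C,.2]))
```

```text
long [0.56389562 0.00087227] 0.2179511182042023 195.40512573935857
screws [0.56372168 0.0017183 ] 0.13623638843476743 195.2804171413483 0.04825129471516848
base [0.56351594 0.00261867] 0.14991635042812554 194.94085300939707 0.07569450957777621
posts [0.56331633 0.0019105 ] 0.09969286725397143 0.055814783708107676
pivot/farleft [0.56328678 0.00218249]
[ 0.0528486  -0.00045888  0.07865152]
```

>>> {"api": "apply_moves", "payload": {"targets": [{"jaw": 0.35,"x": 0.04,"y": -0.0014,"z": 0.01,"twist": 0},{"jaw": 0.35,"x": 0.051,"y": -0.0014,"z": 0.05,"twist": 0},{"jaw": 0.35,"x": 0.051,"y": -0.0014,"z": 0.1,"twist": 0},{"jaw": 0.35,"x": 0.051,"y": -0.0014,"z": 0.15,"twist": 0},{"jaw": 0.35,"x": 0.051,"y": -0.0014,"z": 0.175,"twist": 0},{"jaw": 0.35,"x": 0.051,"y": -0.0014,"z": 0.185,"twist": 0},{"jaw": 0.35,"x": 0.051,"y": -0.0014,"z": 0.185,"twist": 0}], "force": 50}}

```text
time: 17.15
tool_pos: [0.5629, 0.0008, 0.0923]
ee_rot: [[-0.964, -0.264, -0.003], [-0.264, 0.964, 0.0], [0.003, 0.001, -1.0]]
wrist_force: [-1.0, 0.2, 0.5]
finger_gap: 0.651
```

Run:
```python
from h import *
p,R,s=tool(); print(s['time'],p,s['finger_gap']*88,s['wrist_force'],shift([.5637,.0012,.086]))
```

```text
17.15 [0.56290695 0.00083293 0.09234419] 57.25089467405134 [-1.0178943   0.20808079  0.45803056] [-0.00088019  0.00013831  0.00634181]
```

>>> {"api": "apply_moves", "payload": {"targets": [{"jaw": 0.35,"x": -0.0005,"y": 0,"z": 0.0075,"twist": 0},{"jaw": 0.35,"x": -0.0005,"y": 0,"z": 0.0075,"twist": 0},{"jaw": 1,"x": -0.0005,"y": 0,"z": 0.0075,"twist": 0},{"jaw": 1,"x": -0.0005,"y": 0,"z": 0.0075,"twist": 0},{"jaw": 1,"x": -0.0005,"y": 0,"z": 0.0075,"twist": 0},{"jaw": 1,"x": -0.0005,"y": 0,"z": 0.0075,"twist": 0},{"jaw": 1,"x": -0.0005,"y": 0,"z": 0.0075,"twist": 0}], "force": 50}}

```text
time: 17.85
tool_pos: [0.5645, 0.0001, 0.0866]
ee_rot: [[-0.965, -0.263, 0.001], [-0.263, 0.965, 0.0], [-0.0, -0.0, -1.0]]
wrist_force: [-0.3, 0.6, 2.5]
finger_gap: 0.279
```

Run:
```python
from h import *
p,R,s=tool(); print(s['time'],p,s['finger_gap']*88,s['wrist_force'],shift([.5566,.2747,.2]))
```

```text
17.85 [5.64460880e-01 1.25694977e-04 8.65928196e-02] 24.557851008063423 [-0.32255292  0.55832611  2.49428608] [-0.06468773  0.26696072 -0.11340857]
```

>>> {"api": "apply_moves", "payload": {"targets": [{"jaw": 1,"x": 0,"y": 0,"z": -0.03,"twist": 0},{"jaw": 1,"x": 0,"y": 0,"z": -0.07,"twist": 0},{"jaw": 1,"x": 0,"y": 0,"z": -0.11,"twist": 0},{"jaw": 1,"x": 0,"y": 0,"z": -0.15,"twist": 0},{"jaw": 1,"x": 0,"y": 0,"z": -0.15,"twist": 0},{"jaw": 1,"x": -0.01,"y": 0.04,"z": -0.15,"twist": 0.06},{"jaw": 1,"x": -0.02,"y": 0.08,"z": -0.15,"twist": 0.14},{"jaw": 1,"x": -0.03,"y": 0.122,"z": -0.15,"twist": 0.22},{"jaw": 1,"x": -0.04,"y": 0.165,"z": -0.15,"twist": 0.3},{"jaw": 1,"x": -0.05,"y": 0.207,"z": -0.15,"twist": 0.37},{"jaw": 1,"x": -0.058,"y": 0.243,"z": -0.15,"twist": 0.428},{"jaw": 1,"x": -0.0647,"y": 0.267,"z": -0.15,"twist": 0.428},{"jaw": 1,"x": -0.0647,"y": 0.267,"z": -0.13,"twist": 0.428},{"jaw": 1,"x": -0.0647,"y": 0.267,"z": -0.1,"twist": 0.428},{"jaw": 1,"x": -0.0647,"y": 0.267,"z": -0.1,"twist": 0.428}]}}

```text
time: 19.35
tool_pos: [0.5516, 0.2731, 0.1782]
ee_rot: [[-0.987, 0.16, -0.013], [0.16, 0.987, -0.006], [0.012, -0.008, -1.0]]
wrist_force: [-1.9, -0.8, -6.5]
finger_gap: 0.276
```

Run:
```python
from h import *
import pickle
env.snapshot('top')
p,R,s=tool(); print(s['time'],p,R.round(4).tolist(),s['finger_gap']*88,s['wrist_force'],shift([.5566,.2747,.0946]))
m=env.camera_model('wrist'); im=env.snapshot('wrist'); cv2.imwrite('pics/w12.png',im); pickle.dump(m,open('w12.pkl','wb'))
im=env.snapshot('scene'); crop(im,145,75,305,195,5,'s12.png')
```

```text
19.4 [0.55295537 0.2734083  0.1807182 ] [[-0.9869, 0.1607, -0.0099], [0.1608, 0.987, -0.0045], [0.0091, -0.006, -0.9999]] 24.766291880716228 [-0.01616796 -0.19272933 -5.2026237 ] [-0.00417009  0.00237621  0.08607125]
```

View pics/w12.png

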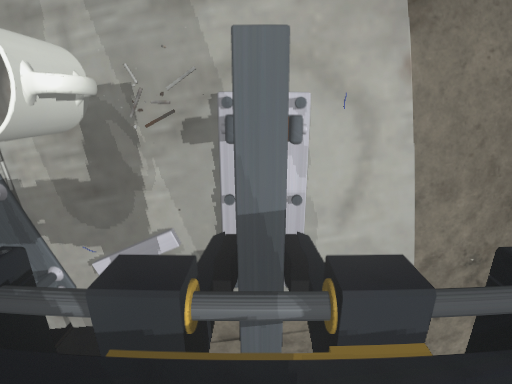

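View pics/s12.png

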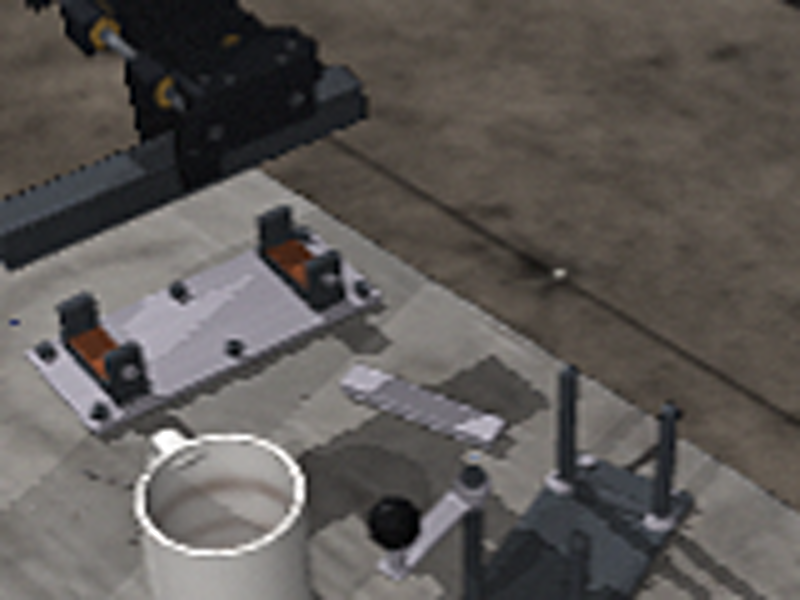

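>>> {"api": "apply_moves", "payload": {"targets": [{"jaw": 1,"x": 0,"y": 0,"z": 0.03,"twist": 0},{"jaw": 1,"x": 0,"y": 0,"z": 0.055,"twist": 0},{"jaw": 1,"x": 0,"y": 0,"z": 0.055,"twist": 0},{"jaw": 1,"x": 0,"y": 0,"z": 0.055,"twist": 0},{"jaw": 1,"x": 0,"y": 0,"z": 0.055,"twist": 0}]}}

```text
time: 20.0
tool_pos: [0.558, 0.2753, 0.1336]
ee_rot: [[-0.987, 0.161, 0.004], [0.161, 0.987, 0.002], [-0.003, 0.002, -1.0]]
wrist_force: [-0.2, -0.3, -3.8]
finger_gap: 0.276
```

Run:
```python
from h import *
p,R,s=tool(); print(s['time'],p,R.round(4).tolist(),np.degrees(np.arctan2(R[1,0],R[0,0])),s['wrist_force'],s['torque'],shift([.5566,.2747,.0946]))
im=env.snapshot('wrist'); cv2.imwrite('pics/w13.png',im)
im=env.snapshot('scene'); crop(im,125,85,265,190,5,'s13.png')
```

```text
20.0 [0.55804183 0.27527688 0.13364121] [[-0.9869, 0.1614, 0.0036], [0.1614, 0.9869, 0.0016], [-0.0033, 0.0022, -1.0]] 170.7110376866216 [-0.20741163 -0.31583054 -3.77673054] [ 0.01770062 -0.04150479  0.01428303] [ 0.0014594  -0.00088835  0.03903471]
```

View pics/w13.png

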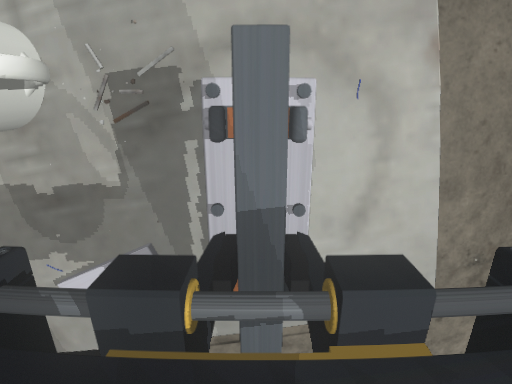

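View pics/s13.png

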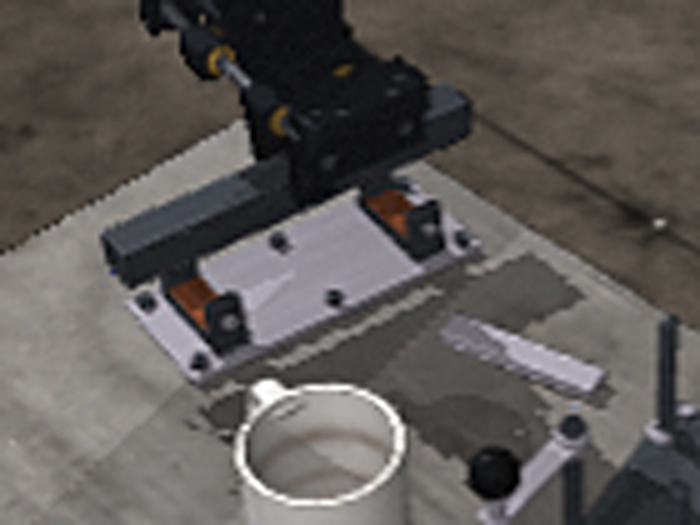

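Run:
```python
from h import *
m=env.camera_model('wrist'); p,R,s=tool()
e=p2w(m,[(233,28),(288,28)],p[2]-.0766+.025)[:,:2].mean(0); print('near end rel tcp (tool)',R[:2,:2].T@(e-p[:2]))
j=p2w(m,[(203,80),(316,80)],.006)[:,:2].mean(0); 
print('jig near edge rel tcp',R[:2,:2].T@(j-p[:2]),'tcp',p)
```

```text
near end rel tcp (tool) [0.10857898 0.00018895]
jig near edge rel tcp [ 0.09417699 -0.0002423 ] tcp [0.55793137 0.27531219 0.13358682]
```

>>> {"api": "apply_moves", "payload": {"targets": [{"jaw": 1,"x": 0,"y": -0.0005,"z": 0.015,"twist": 0},{"jaw": 1,"x": 0,"y": -0.0005,"z": 0.028,"twist": 0},{"jaw": 1,"x": 0,"y": -0.0005,"z": 0.035,"twist": 0},{"jaw": 1,"x": 0,"y": -0.0005,"z": 0.035,"twist": 0},{"jaw": 1,"x": 0,"y": -0.0005,"z": 0.035,"twist": 0},{"jaw": 1,"x": 0,"y": -0.0005,"z": 0.035,"twist": 0}]}}

```text
time: 20.7
tool_pos: [0.5561, 0.2742, 0.0956]
ee_rot: [[-0.987, 0.161, -0.001], [0.161, 0.987, -0.0], [0.001, -0.0, -1.0]]
wrist_force: [-0.4, 0.4, -4.3]
finger_gap: 0.278
```

>>> {"api": "apply_moves", "payload": {"targets": [{"jaw": 1,"x": 0,"y": 0,"z": 0.002,"twist": 0},{"jaw": 1,"x": 0,"y": 0,"z": 0.002,"twist": 0},{"jaw": 1,"x": 0,"y": 0,"z": 0.002,"twist": 0}]}}

```text
time: 21.0
tool_pos: [0.5566, 0.2744, 0.0945]
ee_rot: [[-0.987, 0.161, 0.0], [0.161, 0.987, 0.0], [-0.0, 0.0, -1.0]]
wrist_force: [0.7, 1.1, -0.7]
finger_gap: 0.274
```

>>> {"api": "apply_moves", "payload": {"targets": [{"jaw": 1,"x": 0,"y": 0,"z": 0.0006,"twist": 0},{"jaw": 1,"x": 0,"y": 0,"z": 0.0006,"twist": 0},{"jaw": 0.4,"x": 0,"y": 0,"z": 0.0006,"twist": 0},{"jaw": 0.4,"x": 0,"y": 0,"z": 0.0006,"twist": 0},{"jaw": 0.4,"x": 0,"y": 0,"z": -0.03,"twist": 0},{"jaw": 0.4,"x": 0,"y": 0,"z": -0.075,"twist": 0},{"jaw": 0.4,"x": 0,"y": 0,"z": -0.12,"twist": 0},{"jaw": 0.4,"x": -0.04,"y": 0,"z": -0.165,"twist": 0},{"jaw": 0.4,"x": -0.04,"y": 0,"z": -0.18,"twist": 0},{"jaw": 0.4,"x": -0.04,"y": 0,"z": -0.18,"twist": 0}]}}

```text
time: 22.0
tool_pos: [0.5993, 0.2685, 0.2796]
ee_rot: [[-0.987, 0.162, 0.01], [0.162, 0.987, 0.004], [-0.009, 0.005, -1.0]]
wrist_force: [0.4, -1.0, -0.2]
finger_gap: 0.597
```

Run:
```python
from h import *
import pickle
env.snapshot('top')
p,R,s=tool(); print(s['time'],p,R.round(4).tolist(),s['wrist_force'])
m=env.camera_model('wrist'); im=env.snapshot('wrist'); cv2.imwrite('pics/w14.png',im); pickle.dump(m,open('w14.pkl','wb'))
crop(im,160,10,370,240,2.6,'w14c.png')
im=env.snapshot('scene'); crop(im,125,85,265,190,5,'s14.png')
```

```text
22.05 [0.59727362 0.26813909 0.27619014] [[-0.9868, 0.1618, 0.0043], [0.1618, 0.9868, 0.0019], [-0.0039, 0.0026, -1.0]] [-0.74274593  0.66480496 -0.54108539]
```

View pics/w14c.png

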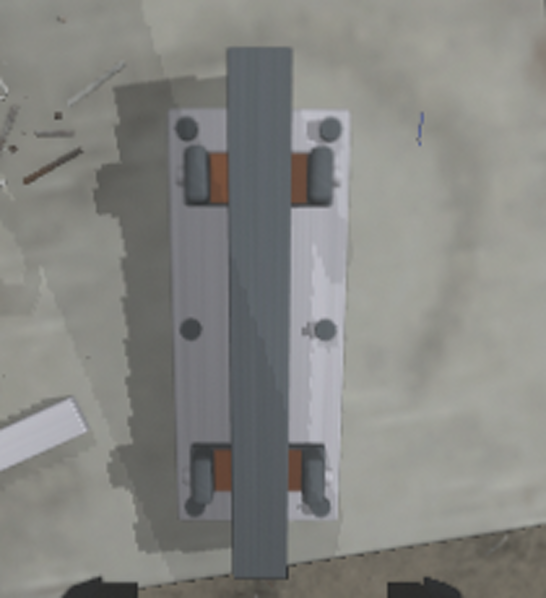

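View pics/s14.png

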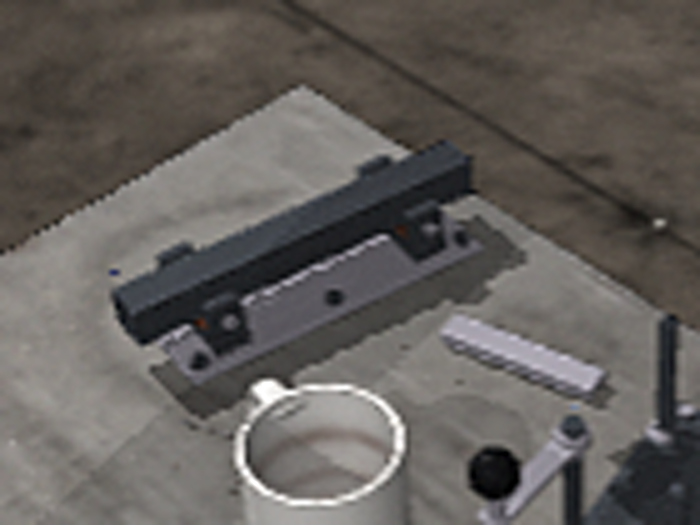

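Run:
```python
from h import *
import pickle
m=pickle.load(open('w14.pkl','rb'));f=lambda p:un(p,2.6,(160,10))
t=p2w(m,f([(227,48),(293,48),(233,578),(288,578)]),.043)[:,:2];print('tube',t.mean(0),np.linalg.norm(t[:2].mean(0)-t[2:].mean(0)))
b=p2w(m,f([(169,110),(350,110),(179,520),(338,519)]),.006)[:,:2];print('jig',b.mean(0))
y=np.array([np.cos(np.radians(170.7)),np.sin(np.radians(170.7))]);d=t.mean(0)-b.mean(0);print('along',d@y,'across',d@np.array([y[1],-y[0]]))
print(shift([.5465,-.2295,.2]))
```

```text
tube [0.55558874 0.27503187] 0.21827930166384174
jig [0.55598274 0.27440217]
along 0.000490578143807512 across 0.0005577484141115611
[-0.03269049 -0.4982432   0.07272443]
```

>>> {"api": "apply_moves", "payload": {"targets": [{"jaw": 0.4,"x": -0.033,"y": -0.498,"z": 0.05,"twist": -0.343},{"jaw": 0.4,"x": -0.033,"y": -0.498,"z": 0.05,"twist": -0.343},{"jaw": 0.4,"x": -0.033,"y": -0.498,"z": 0.05,"twist": -0.343},{"jaw": 0.4,"x": -0.033,"y": -0.498,"z": 0.05,"twist": -0.343},{"jaw": 0.4,"x": -0.033,"y": -0.498,"z": 0.05,"twist": -0.343},{"jaw": 0.4,"x": -0.033,"y": -0.498,"z": 0.05,"twist": -0.343},{"jaw": 0.4,"x": -0.033,"y": -0.498,"z": 0.05,"twist": -0.343},{"jaw": 0.4,"x": -0.033,"y": -0.498,"z": 0.05,"twist": -0.343},{"jaw": 0.4,"x": -0.033,"y": -0.498,"z": 0.05,"twist": -0.343},{"jaw": 0.4,"x": -0.033,"y": -0.498,"z": 0.05,"twist": -0.343},{"jaw": 0.4,"x": -0.033,"y": -0.498,"z": 0.05,"twist": -0.343},{"jaw": 0.4,"x": -0.033,"y": -0.498,"z": 0.073,"twist": -0.343},{"jaw": 0.4,"x": -0.033,"y": -0.498,"z": 0.073,"twist": -0.343},{"jaw": 0.4,"x": -0.033,"y": -0.498,"z": 0.073,"twist": -0.343},{"jaw": 0.4,"x": -0.033,"y": -0.498,"z": 0.073,"twist": -0.343}]}}

```text
time: 23.65
tool_pos: [0.5482, -0.2279, 0.2011]
ee_rot: [[-0.983, -0.182, -0.001], [-0.182, 0.983, 0.0], [0.001, 0.001, -1.0]]
wrist_force: [0.4, 0.6, 1.0]
finger_gap: 0.599
```

Run:
```python
from h import *
import pickle
p,R,s=tool(); print(s['time'],p,R.round(4).tolist(),s['wrist_force'],shift([.5465,-.2295,.086]))
m=env.camera_model('wrist'); im=env.snapshot('wrist'); cv2.imwrite('pics/w15.png',im); pickle.dump(m,open('w15.pkl','wb'))
```

```text
23.65 [ 0.54820185 -0.22790897  0.20107498] [[-0.9834, -0.1815, -0.0006], [-0.1815, 0.9834, 0.0004], [0.0005, 0.0005, -1.0]] [0.39878011 0.56429186 0.96032875] [ 0.00190154 -0.00131704  0.11507532]
```

View pics/w15.png

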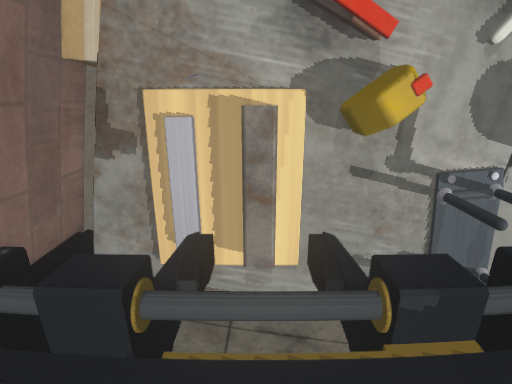

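Run:
```python
from h import *
import pickle
m=pickle.load(open('w15.pkl','rb'))
t=p2w(m,[(242,105),(277,105),(246,269),(273,269)],.039)[:,:2]; a=t[:2].mean(0);b=t[2:].mean(0);d=a-b
print('short',t.mean(0),np.linalg.norm(d),np.degrees(np.arctan2(d[1],d[0]))%360, 'near-75',a-.075*d/np.linalg.norm(d))
a=p2w(m,[(166,117),(192,117)],.021)[0:,:2].mean(0); print('flat near',a,'centre',a-.065*np.array([-.9836,-.18]))
```

```text
short [ 0.5455657  -0.22891657] 0.15070684402443496 190.38997490259422 near-75 [ 0.54521807 -0.22898031]
flat near [ 0.49388974 -0.31071303] centre [ 0.55782374 -0.29901303]
```

>>> {"api": "apply_moves", "payload": {"targets": [{"jaw": 0.4,"x": 0.0025,"y": -0.001,"z": 0.04,"twist": 0},{"jaw": 0.4,"x": 0.0025,"y": -0.001,"z": 0.08,"twist": 0},{"jaw": 0.4,"x": 0.0025,"y": -0.001,"z": 0.105,"twist": 0},{"jaw": 0.4,"x": 0.0025,"y": -0.001,"z": 0.111,"twist": 0},{"jaw": 0.4,"x": 0.0025,"y": -0.001,"z": 0.111,"twist": 0},{"jaw": 0.4,"x": 0.0025,"y": -0.001,"z": 0.111,"twist": 0},{"jaw": 1,"x": 0.0025,"y": -0.001,"z": 0.111,"twist": 0},{"jaw": 1,"x": 0.0025,"y": -0.001,"z": 0.111,"twist": 0},{"jaw": 1,"x": 0.0025,"y": -0.001,"z": 0.111,"twist": 0},{"jaw": 1,"x": 0.0025,"y": -0.001,"z": 0.111,"twist": 0},{"jaw": 1,"x": 0.0025,"y": -0.001,"z": 0.111,"twist": 0}], "force": 45}}

```text
time: 24.8
tool_pos: [0.5465, -0.2306, 0.0913]
ee_rot: [[-0.984, -0.18, 0.001], [-0.18, 0.984, -0.0], [-0.001, -0.001, -1.0]]
wrist_force: [-1.4, 1.2, 6.4]
finger_gap: 0.336
```

Run:
```python
from h import *
p,R,s=tool(); print(s['time'],p,R.round(4).tolist(),s['finger_gap']*88,s['wrist_force'],shift([.5635,.002,.2]))
```

```text
24.8 [ 0.54652539 -0.23059537  0.09132695] [[-0.9837, -0.18, 0.0014], [-0.18, 0.9837, -0.0004], [-0.0013, -0.0006, -1.0]] 29.541435894186964 [-1.44188406  1.22024167  6.44962469] [-0.05869607  0.22567654 -0.10873567]
```

>>> {"api": "apply_moves", "payload": {"targets": [{"jaw": 1,"x": 0,"y": 0,"z": -0.03,"twist": 0},{"jaw": 1,"x": 0,"y": 0,"z": -0.07,"twist": 0},{"jaw": 1,"x": 0,"y": 0,"z": -0.109,"twist": 0},{"jaw": 1,"x": -0.01,"y": 0.04,"z": -0.109,"twist": 0},{"jaw": 1,"x": -0.021,"y": 0.082,"z": -0.109,"twist": -0.04},{"jaw": 1,"x": -0.032,"y": 0.125,"z": -0.109,"twist": -0.0845},{"jaw": 1,"x": -0.043,"y": 0.167,"z": -0.109,"twist": -0.0845},{"jaw": 1,"x": -0.052,"y": 0.202,"z": -0.109,"twist": -0.0845},{"jaw": 1,"x": -0.059,"y": 0.226,"z": -0.109,"twist": -0.0845},{"jaw": 1,"x": -0.059,"y": 0.226,"z": -0.109,"twist": -0.0845},{"jaw": 1,"x": -0.059,"y": 0.226,"z": -0.109,"twist": -0.0845},{"jaw": 1,"x": -0.059,"y": 0.226,"z": -0.109,"twist": -0.0845}]}}

```text
time: 26.0
tool_pos: [0.5629, 0.0017, 0.1987]
ee_rot: [[-0.965, -0.262, -0.001], [-0.262, 0.965, -0.0], [0.001, -0.0, -1.0]]
wrist_force: [0.6, -0.9, -2.7]
finger_gap: 0.33
```

Run:
```python
from h import *
import pickle
p,R,s=tool(); print(s['time'],p,R.round(4).tolist(),np.degrees(np.arctan2(R[1,0],R[0,0]))%360,s['wrist_force'],shift([.5635,.002,.0923]))
m=env.camera_model('wrist'); im=env.snapshot('wrist'); cv2.imwrite('pics/w16.png',im); pickle.dump(m,open('w16.pkl','wb'))
crop(im,160,0,360,240,2.6,'w16c.png')
```

```text
26.0 [0.56285847 0.00171651 0.19870057] [[-0.965, -0.2622, -0.001], [-0.2622, 0.965, -0.0005], [0.0011, -0.0002, -1.0]] 195.19851197969913 [ 0.55833507 -0.89637844 -2.69156143] [-0.00080563  0.00012733  0.10639976]
```

View pics/w16c.png

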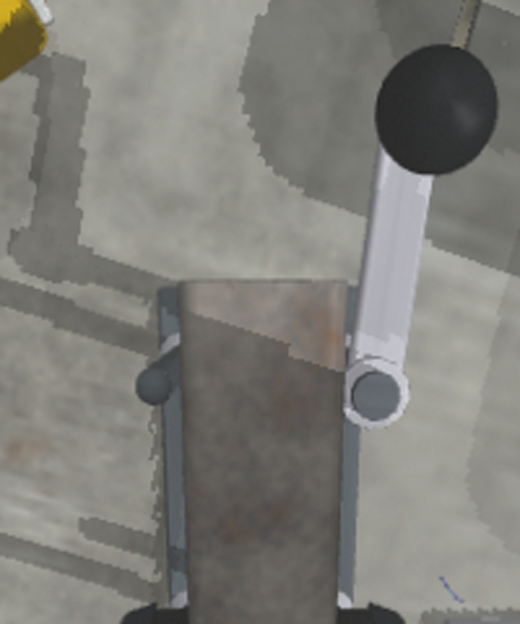

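Run:
```python
from h import *
import pickle
m=pickle.load(open('w16.pkl','rb'));f=lambda p:un(p,2.6,(160,0)); p,R,s=tool()
e=p2w(m,f([(181,281),(348,281)]),.1464)[:,:2]; q=p2w(m,f([(154,384)]),.083)[0,:2];v=p2w(m,f([(377,396)]),.096)[0,:2]
T=R[:2,:2].T
print((T@(e-p[:2]).T).T, T@(q-p[:2]),T@(v-p[:2]))
```

```text
[[ 0.07627993 -0.0134991 ]
 [ 0.07629777  0.01519232]] [ 0.05008707 -0.02786911] [0.04890722 0.02875332]
```

>>> {"api": "apply_moves", "payload": {"targets": [{"jaw": 1,"x": -0.0015,"y": -0.0003,"z": 0.03,"twist": 0},{"jaw": 1,"x": -0.0015,"y": -0.0003,"z": 0.065,"twist": 0},{"jaw": 1,"x": -0.0015,"y": -0.0003,"z": 0.09,"twist": 0},{"jaw": 1,"x": -0.0015,"y": -0.0003,"z": 0.102,"twist": 0},{"jaw": 1,"x": -0.0015,"y": -0.0003,"z": 0.102,"twist": 0},{"jaw": 1,"x": -0.0015,"y": -0.0003,"z": 0.102,"twist": 0},{"jaw": 1,"x": -0.0015,"y": -0.0003,"z": 0.102,"twist": 0}]}}

```text
time: 26.75
tool_pos: [0.5663, 0.0023, 0.099]
ee_rot: [[-0.965, -0.262, 0.003], [-0.262, 0.965, -0.0], [-0.003, -0.001, -1.0]]
wrist_force: [-0.8, -0.1, -2.7]
finger_gap: 0.334
```

>>> {"api": "apply_moves", "payload": {"targets": [{"jaw": 1,"x": 0,"y": 0,"z": 0.0035,"twist": 0},{"jaw": 1,"x": 0,"y": 0,"z": 0.0035,"twist": 0},{"jaw": 1,"x": 0,"y": 0,"z": 0.0035,"twist": 0},{"jaw": 1,"x": 0,"y": 0,"z": 0.0035,"twist": 0}]}}

```text
time: 27.15
tool_pos: [0.5648, 0.0027, 0.0939]
ee_rot: [[-0.965, -0.263, 0.0], [-0.263, 0.965, -0.0], [-0.0, -0.0, -1.0]]
wrist_force: [0.6, 0.7, -2.6]
finger_gap: 0.334
```

>>> {"api": "apply_moves", "payload": {"targets": [{"jaw": 1,"x": 0,"y": 0,"z": 0.0018,"twist": 0},{"jaw": 1,"x": 0,"y": 0,"z": 0.0018,"twist": 0},{"jaw": 1,"x": 0,"y": 0,"z": 0.0018,"twist": 0}]}}

```text
time: 27.45
tool_pos: [0.5651, 0.0027, 0.0923]
ee_rot: [[-0.965, -0.263, 0.001], [-0.263, 0.965, 0.0], [-0.001, -0.0, -1.0]]
wrist_force: [-0.4, 0.2, 1.1]
finger_gap: 0.332
```

>>> {"api": "apply_moves", "payload": {"targets": [{"jaw": 0.4,"x": 0,"y": 0,"z": 0.0004,"twist": 0},{"jaw": 0.4,"x": 0,"y": 0,"z": 0.0004,"twist": 0},{"jaw": 0.4,"x": 0,"y": 0,"z": -0.03,"twist": 0},{"jaw": 0.4,"x": 0,"y": 0,"z": -0.075,"twist": 0},{"jaw": 0.4,"x": -0.01,"y": 0,"z": -0.12,"twist": 0},{"jaw": 0.4,"x": -0.05,"y": 0,"z": -0.165,"twist": 0},{"jaw": 0.4,"x": -0.05,"y": 0,"z": -0.19,"twist": 0},{"jaw": 0.4,"x": -0.05,"y": 0,"z": -0.19,"twist": 0},{"jaw": 0.4,"x": -0.05,"y": 0,"z": -0.19,"twist": 0},{"jaw": 0.4,"x": -0.05,"y": 0,"z": -0.19,"twist": 0}]}}

```text
time: 28.45
tool_pos: [0.6118, 0.0157, 0.28]
ee_rot: [[-0.965, -0.262, -0.003], [-0.262, 0.965, 0.0], [0.003, 0.001, -1.0]]
wrist_force: [0.5, 0.7, -0.7]
finger_gap: 0.602
```

Run:
```python
from h import *
import pickle
p,R,s=tool(); print(s['time'],p,R.round(4).tolist(),np.degrees(np.arctan2(R[1,0],R[0,0]))%360,s['wrist_force'],shift([.559,-.300,.2]))
m=env.camera_model('wrist'); im=env.snapshot('wrist'); cv2.imwrite('pics/w17.png',im); pickle.dump(m,open('w17.pkl','wb'))
crop(im,180,10,350,240,2.6,'w17c.png')
```

```text
28.45 [0.61175073 0.01570067 0.27997824] [[-0.9649, -0.2625, -0.0033], [-0.2625, 0.9649, 0.0], [0.0032, 0.0009, -1.0]] 195.21787333837293 [ 0.48058294  0.72912579 -0.74364875] [ 0.1335159  -0.29085367  0.08014809]
```

View pics/w17c.png

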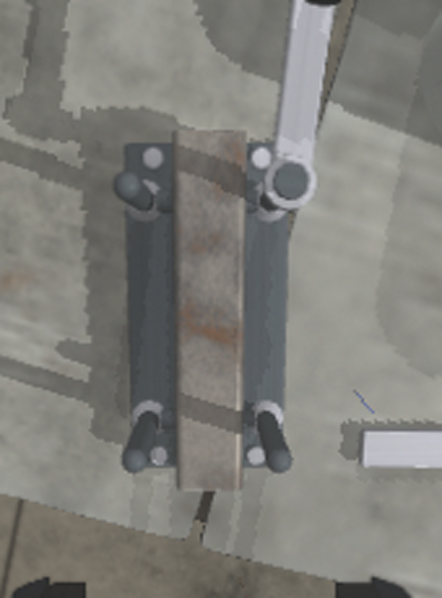

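Run:
```python
from h import *
import pickle
m=pickle.load(open('w17.pkl','rb'));f=lambda p:un(p,2.6,(180,10))
t=p2w(m,f([(173,130),(246,130),(178,490),(242,490)]),.040)[:,:2];d=t[:2].mean(0)-t[2:].mean(0)
s=p2w(m,f([(152,157),(262,157),(158,456),(256,456)]),.007)[:,:2]
q=p2w(m,f([(127,184),(134,460),(280,460)]),.083)[:,:2]
print('tube',t.mean(0),np.linalg.norm(d),np.degrees(np.arctan2(d[1],d[0]))%360,'screws',s.mean(0),'posts',(q[0]+q[2])/2)
y=np.array([np.cos(np.radians(195.2)),np.sin(np.radians(195.2))]);d=t.mean(0)-(s.mean(0)+(q[0]+q[2])/2)/2;print('along',d@y,'across',d@np.array([y[1],-y[0]]))
```

```text
tube [0.56368643 0.00309366] 0.1498464538938918 195.28542782724102 screws [0.56364836 0.00179298] posts [0.56321237 0.00191504]
along -0.0005721316931480233 across 0.0011291368311408187
```

>>> {"api": "apply_moves", "payload": {"targets": [{"jaw": 0.4,"x": 0.133,"y": -0.291,"z": 0.0,"twist": 0.084},{"jaw": 0.4,"x": 0.133,"y": -0.291,"z": 0.0,"twist": 0.084},{"jaw": 0.4,"x": 0.133,"y": -0.291,"z": 0.0,"twist": 0.084},{"jaw": 0.4,"x": 0.133,"y": -0.291,"z": 0.0,"twist": 0.084},{"jaw": 0.4,"x": 0.133,"y": -0.291,"z": 0.03,"twist": 0.084},{"jaw": 0.4,"x": 0.133,"y": -0.291,"z": 0.06,"twist": 0.084},{"jaw": 0.4,"x": 0.133,"y": -0.291,"z": 0.08,"twist": 0.084},{"jaw": 0.4,"x": 0.133,"y": -0.291,"z": 0.08,"twist": 0.084},{"jaw": 0.4,"x": 0.133,"y": -0.291,"z": 0.08,"twist": 0.084},{"jaw": 0.4,"x": 0.133,"y": -0.291,"z": 0.08,"twist": 0.084}]}}

```text
time: 29.5
tool_pos: [0.5615, -0.2992, 0.2024]
ee_rot: [[-0.983, -0.181, 0.0], [-0.181, 0.983, 0.0], [-0.001, 0.0, -1.0]]
wrist_force: [1.3, -0.6, 0.9]
finger_gap: 0.602
```

Run:
```python
from h import *
import pickle
p,R,s=tool(); print(s['time'],p,R.round(4).tolist(),s['wrist_force'],shift([.559,-.300,.0786]))
m=env.camera_model('wrist'); im=env.snapshot('wrist'); cv2.imwrite('pics/w18.png',im); pickle.dump(m,open('w18.pkl','wb'))
crop(im,180,40,350,270,2.6,'w18c.png')
```

```text
29.5 [ 0.561489   -0.29917885  0.20241171] [[-0.9835, -0.1812, 0.0005], [-0.1812, 0.9835, 0.0003], [-0.0005, 0.0002, -1.0]] [ 1.28421157 -0.63194498  0.93245837] [ 0.00266249 -0.00037751  0.12381025]
```

View pics/w18c.png

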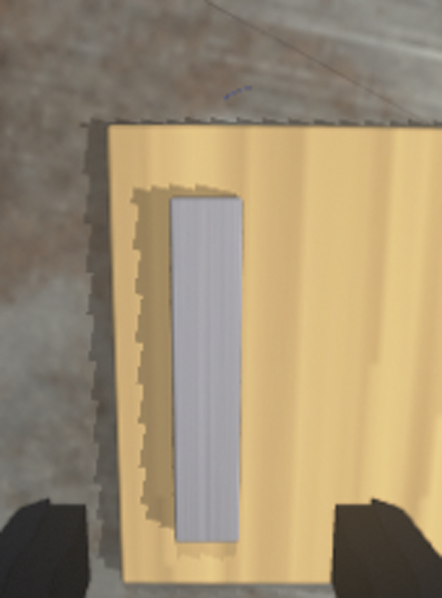

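Run:
```python
from h import *
import pickle
m=pickle.load(open('w18.pkl','rb'));f=lambda p:un(p,2.6,(180,40))
t=p2w(m,f([(171,198),(242,198),(176,542),(240,542)]),.021)[:,:2];d=t[:2].mean(0)-t[2:].mean(0)
c=t.mean(0);print('flat',c,np.linalg.norm(d),np.degrees(np.arctan2(d[1],d[0]))%360,shift([*c,.0786]),tool()[0])
```

```text
flat [ 0.55749904 -0.30057271] 0.1292949338693797 190.60916801451174 [ 0.00493703 -0.00049073  0.12464593] [ 0.56204109 -0.29911355  0.20325337]
```

>>> {"api": "apply_moves", "payload": {"targets": [{"jaw": 0.4,"x": 0.0035,"y": -0.0005,"z": 0.045,"twist": 0},{"jaw": 0.4,"x": 0.0035,"y": -0.0005,"z": 0.09,"twist": 0},{"jaw": 0.4,"x": 0.0035,"y": -0.0005,"z": 0.113,"twist": 0},{"jaw": 0.4,"x": 0.0035,"y": -0.0005,"z": 0.12,"twist": 0},{"jaw": 0.4,"x": 0.0035,"y": -0.0005,"z": 0.12,"twist": 0},{"jaw": 0.4,"x": 0.0035,"y": -0.0005,"z": 0.12,"twist": 0},{"jaw": 0.4,"x": 0.0035,"y": -0.0005,"z": 0.12,"twist": 0},{"jaw": 0.4,"x": 0.0035,"y": -0.0005,"z": 0.12,"twist": 0}]}}

```text
time: 30.35
tool_pos: [0.559, -0.3017, 0.084]
ee_rot: [[-0.984, -0.181, 0.003], [-0.181, 0.984, -0.002], [-0.003, -0.002, -1.0]]
wrist_force: [0.5, -0.7, -0.4]
finger_gap: 0.598
```

>>> {"api": "apply_moves", "payload": {"targets": [{"jaw": 0.4,"x": 0.001,"y": 0.001,"z": 0.004,"twist": 0},{"jaw": 0.4,"x": 0.001,"y": 0.001,"z": 0.004,"twist": 0},{"jaw": 0.4,"x": 0.001,"y": 0.001,"z": 0.004,"twist": 0},{"jaw": 1,"x": 0.001,"y": 0.001,"z": 0.004,"twist": 0},{"jaw": 1,"x": 0.001,"y": 0.001,"z": 0.004,"twist": 0},{"jaw": 1,"x": 0.001,"y": 0.001,"z": 0.004,"twist": 0},{"jaw": 1,"x": 0.001,"y": 0.001,"z": 0.004,"twist": 0},{"jaw": 1,"x": 0.001,"y": 0.001,"z": 0.004,"twist": 0}], "force": 35}}

```text
time: 31.15
tool_pos: [0.5566, -0.3004, 0.0779]
ee_rot: [[-0.984, -0.181, 0.0], [-0.181, 0.984, -0.0], [-0.0, -0.0, -1.0]]
wrist_force: [0.6, -1.5, -0.2]
finger_gap: 0.277
```

Run:
```python
from h import *
p,R,s=tool(); print(s['time'],p,R.round(4).tolist(),s['finger_gap']*88,s['wrist_force'],shift([.5633,.0025,.2]))
```

```text
31.15 [ 0.55664883 -0.30042832  0.07792462] [[-0.9835, -0.1808, 0.0002], [-0.1808, 0.9835, -0.0003], [-0.0001, -0.0003, -1.0]] 24.40542599911656 [ 0.5574832  -1.50971094 -0.18577187] [-0.06132213  0.29669851 -0.12215479]
```

>>> {"api": "apply_moves", "payload": {"targets": [{"jaw": 1,"x": 0,"y": 0,"z": -0.03,"twist": 0},{"jaw": 1,"x": 0,"y": 0,"z": -0.075,"twist": 0},{"jaw": 1,"x": 0,"y": 0,"z": -0.12,"twist": 0},{"jaw": 1,"x": -0.01,"y": 0.045,"z": -0.12,"twist": -0.04},{"jaw": 1,"x": -0.02,"y": 0.09,"z": -0.12,"twist": -0.083},{"jaw": 1,"x": -0.029,"y": 0.138,"z": -0.12,"twist": -0.083},{"jaw": 1,"x": -0.039,"y": 0.186,"z": -0.12,"twist": -0.083},{"jaw": 1,"x": -0.049,"y": 0.234,"z": -0.12,"twist": -0.083},{"jaw": 1,"x": -0.057,"y": 0.275,"z": -0.12,"twist": -0.083},{"jaw": 1,"x": -0.0613,"y": 0.2965,"z": -0.12,"twist": -0.083},{"jaw": 1,"x": -0.0613,"y": 0.2965,"z": -0.12,"twist": -0.083},{"jaw": 1,"x": -0.0613,"y": 0.2965,"z": -0.12,"twist": -0.083},{"jaw": 1,"x": -0.0613,"y": 0.2965,"z": -0.12,"twist": -0.083}]}}

```text
time: 32.45
tool_pos: [0.5629, 0.0016, 0.1974]
ee_rot: [[-0.965, -0.261, -0.001], [-0.261, 0.965, -0.0], [0.001, -0.0, -1.0]]
wrist_force: [-0.7, 0.8, -4.3]
finger_gap: 0.279
```

Run:
```python
from h import *
import pickle
p,R,s=tool(); print(s['time'],p,R.round(4).tolist(),np.degrees(np.arctan2(R[1,0],R[0,0]))%360,s['wrist_force'],shift([.5635,.002,.1089]))
m=env.camera_model('wrist'); im=env.snapshot('wrist'); cv2.imwrite('pics/w19.png',im); pickle.dump(m,open('w19.pkl','wb'))
crop(im,160,0,360,240,2.6,'w19c.png')
```

```text
32.45 [0.56293764 0.0016262  0.19741357] [[-0.9653, -0.2611, -0.001], [-0.2611, 0.9653, -0.0004], [0.0011, -0.0001, -1.0]] 195.13645408054248 [-0.65552101  0.79979775 -4.27952223] [-0.00073658  0.00022518  0.08851279]
```

View pics/w19c.png

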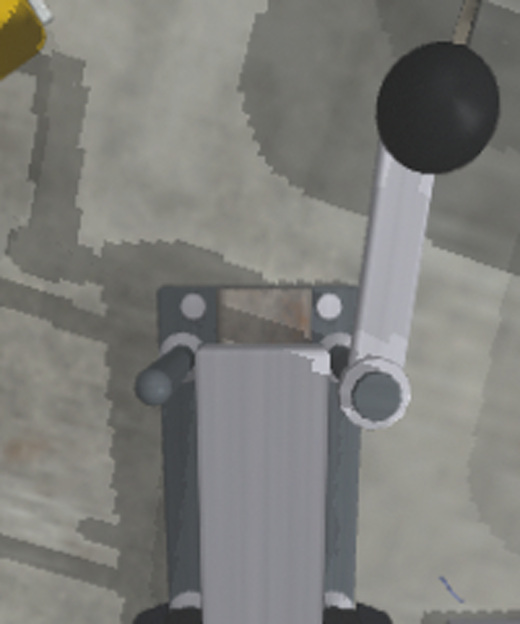

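Run:
```python
from h import *
import pickle
m=pickle.load(open('w19.pkl','rb'));f=lambda p:un(p,2.6,(160,0)); p,R,s=tool()
e=p2w(m,f([(197,346),(329,346)]),.1974-.0689+.012)[:,:2]; q=p2w(m,f([(154,384)]),.083)[0,:2];v=p2w(m,f([(376,396)]),.096)[0,:2]
tb=p2w(m,f([(219,288),(311,288)]),.040)[:,:2]
T=R[:2,:2].T
for a in (*e,q,v,*tb): print((T@(a-p[:2])).round(4))
```

```text
[ 0.0649 -0.0113]
[0.0649 0.0126]
[ 0.0503 -0.0276]
[0.0491 0.0283]
[ 0.074  -0.0127]
[0.074  0.0155]
```

>>> {"api": "apply_moves", "payload": {"targets": [{"jaw": 1,"x": -0.0005,"y": 0.0005,"z": 0.03,"twist": 0},{"jaw": 1,"x": -0.0005,"y": 0.0005,"z": 0.06,"twist": 0},{"jaw": 1,"x": -0.0005,"y": 0.0005,"z": 0.078,"twist": 0},{"jaw": 1,"x": -0.0005,"y": 0.0005,"z": 0.086,"twist": 0},{"jaw": 1,"x": -0.0005,"y": 0.0005,"z": 0.086,"twist": 0},{"jaw": 1,"x": -0.0005,"y": 0.0005,"z": 0.086,"twist": 0},{"jaw": 1,"x": -0.0005,"y": 0.0005,"z": 0.086,"twist": 0},{"jaw": 1,"x": -0.0005,"y": 0.0005,"z": 0.086,"twist": 0}]}}

```text
time: 33.3
tool_pos: [0.5646, 0.0029, 0.1133]
ee_rot: [[-0.965, -0.262, 0.002], [-0.262, 0.965, -0.0], [-0.002, -0.001, -1.0]]
wrist_force: [-0.3, -0.5, -3.4]
finger_gap: 0.278
```

>>> {"api": "apply_moves", "payload": {"targets": [{"jaw": 1,"x": 0,"y": 0,"z": 0.002,"twist": 0},{"jaw": 1,"x": 0,"y": 0,"z": 0.002,"twist": 0},{"jaw": 1,"x": 0,"y": 0,"z": 0.002,"twist": 0},{"jaw": 1,"x": 0,"y": 0,"z": 0.002,"twist": 0}]}}

```text
time: 33.7
tool_pos: [0.5636, 0.0031, 0.1099]
ee_rot: [[-0.965, -0.262, -0.0], [-0.262, 0.965, 0.0], [0.0, 0.0, -1.0]]
wrist_force: [-1.1, 0.3, -4.2]
finger_gap: 0.277
```

>>> {"api": "apply_moves", "payload": {"targets": [{"jaw": 1,"x": 0,"y": 0,"z": 0.0013,"twist": 0},{"jaw": 1,"x": 0,"y": 0,"z": 0.0013,"twist": 0},{"jaw": 1,"x": 0,"y": 0,"z": 0.0013,"twist": 0}]}}

```text
time: 34.0
tool_pos: [0.5638, 0.003, 0.1089]
ee_rot: [[-0.965, -0.262, 0.0], [-0.262, 0.965, 0.0], [-0.0, -0.0, -1.0]]
wrist_force: [-0.6, 0.3, -1.3]
finger_gap: 0.276
```

>>> {"api": "apply_moves", "payload": {"targets": [{"jaw": 1,"x": 0,"y": 0,"z": 0.0005,"twist": 0},{"jaw": 0.4,"x": 0,"y": 0,"z": 0.0005,"twist": 0},{"jaw": 0.4,"x": 0,"y": 0,"z": 0.0005,"twist": 0},{"jaw": 0.4,"x": 0,"y": 0,"z": -0.03,"twist": 0},{"jaw": 0.4,"x": 0,"y": 0,"z": -0.075,"twist": 0},{"jaw": 0.4,"x": -0.02,"y": 0,"z": -0.12,"twist": 0},{"jaw": 0.4,"x": -0.05,"y": 0,"z": -0.165,"twist": 0},{"jaw": 0.4,"x": -0.05,"y": 0,"z": -0.175,"twist": 0},{"jaw": 0.4,"x": -0.05,"y": 0,"z": -0.175,"twist": 0},{"jaw": 0.4,"x": -0.05,"y": 0,"z": -0.175,"twist": 0}]}}

```text
time: 35.0
tool_pos: [0.6107, 0.016, 0.2819]
ee_rot: [[-0.965, -0.262, -0.003], [-0.262, 0.965, -0.0], [0.003, 0.001, -1.0]]
wrist_force: [-0.2, 0.5, -0.8]
finger_gap: 0.598
```

Run:
```python
from h import *
import pickle
p,R,s=tool(); print(s['time'],p,R.round(4).tolist(),s['wrist_force'])
m=env.camera_model('wrist'); im=env.snapshot('wrist'); cv2.imwrite('pics/w20.png',im); pickle.dump(m,open('w20.pkl','wb'))
crop(im,180,0,350,230,2.6,'w20c.png')
```

```text
35.0 [0.61071534 0.01601506 0.28191262] [[-0.9652, -0.2616, -0.0026], [-0.2616, 0.9652, -0.0001], [0.0026, 0.0006, -1.0]] [-0.18601587  0.54495137 -0.77435988]
```

View pics/w20c.png

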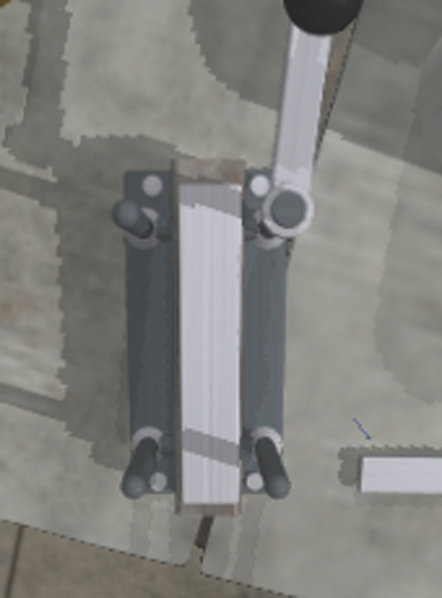

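Run:
```python
from h import *
import pickle
m=pickle.load(open('w20.pkl','rb'));f=lambda p:un(p,2.6,(180,0))
y=np.array([np.cos(np.radians(195.2)),np.sin(np.radians(195.2))]);x=np.array([y[1],-y[0]])
s=p2w(m,f([(152,185),(260,185),(158,482),(256,482)]),.007)[:,:2].mean(0)
q=p2w(m,f([(127,213),(134,486),(280,486)]),.083)[:,:2];c=(s+(q[0]+q[2])/2)/2
for n,P,z in(('tube',[(172,159),(246,159),(176,515),(242,515)],.04),('flat',[(178,183),(243,183),(182,504),(240,504)],.052)):
    t=p2w(m,f(P),z)[:,:2];d=t[:2].mean(0)-t[2:].mean(0);print(n,np.linalg.norm(d),np.degrees(np.arctan2(d[1],d[0]))%360,'along',(t.mean(0)-c)@y,'across',(t.mean(0)-c)@x)
print(s,q)
k=p2w(m,f([(323,1)]),.119);v=p2w(m,f([(289,210)]),.096);print(k,v)
print(shift([.447,.0068,.23]),shift([.447,.0068,.165]))
```

```text
tube 0.14912442535350023 195.1381950091568 along -0.0004438559804040042 across 0.0009252425006803837
flat 0.12984034697808516 195.26357599015154 along -0.0013193344860154635 across 0.001648399194631015
[0.56333291 0.00206557] [[ 0.52214069 -0.03780055]
 [ 0.61843976 -0.01190599]
 [ 0.60367867  0.04265949]]
[[0.45143657 0.00733149 0.119     ]] [[0.5076713  0.01602802 0.096     ]]
[0.15950144 0.03371839 0.05157884] [0.15920194 0.03364142 0.1165781 ]
```

>>> {"api": "apply_moves", "payload": {"targets": [{"jaw": 0.4,"x": 0.159,"y": 0.0335,"z": 0.0,"twist": 0},{"jaw": 0.4,"x": 0.159,"y": 0.0335,"z": 0.0,"twist": 0},{"jaw": 0.4,"x": 0.159,"y": 0.0335,"z": 0.0,"twist": 0},{"jaw": 0.4,"x": 0.159,"y": 0.0335,"z": 0.02,"twist": 0},{"jaw": 0.4,"x": 0.159,"y": 0.0335,"z": 0.05,"twist": 0},{"jaw": 0.4,"x": 0.159,"y": 0.0335,"z": 0.05,"twist": 0},{"jaw": 0.4,"x": 0.159,"y": 0.0335,"z": 0.05,"twist": 0},{"jaw": 0.4,"x": 0.159,"y": 0.0335,"z": 0.05,"twist": 0}]}}

```text
time: 35.85
tool_pos: [0.4501, 0.0068, 0.2339]
ee_rot: [[-0.965, -0.262, -0.0], [-0.262, 0.965, -0.0], [0.0, 0.0, -1.0]]
wrist_force: [-0.8, 0.4, 0.0]
finger_gap: 0.597
```

Run:
```python
from h import *
import pickle
p,R,s=tool(); print(s['time'],p,R.round(4).tolist(),s['wrist_force'],shift([.4475,.0068,.165]))
im=env.snapshot('scene'); crop(im,145,95,305,215,5,'s21.png')
im=env.snapshot('wrist'); cv2.imwrite('pics/w21.png',im)
```

```text
35.85 [0.45007936 0.00677859 0.23393354] [[-0.9652, -0.2615, -0.0001], [-0.2615, 0.9652, -0.0], [0.0001, 0.0, -1.0]] [-0.81955307  0.44575252  0.04974377] [0.00247734 0.00069494 0.06893378]
```

View pics/s21.png

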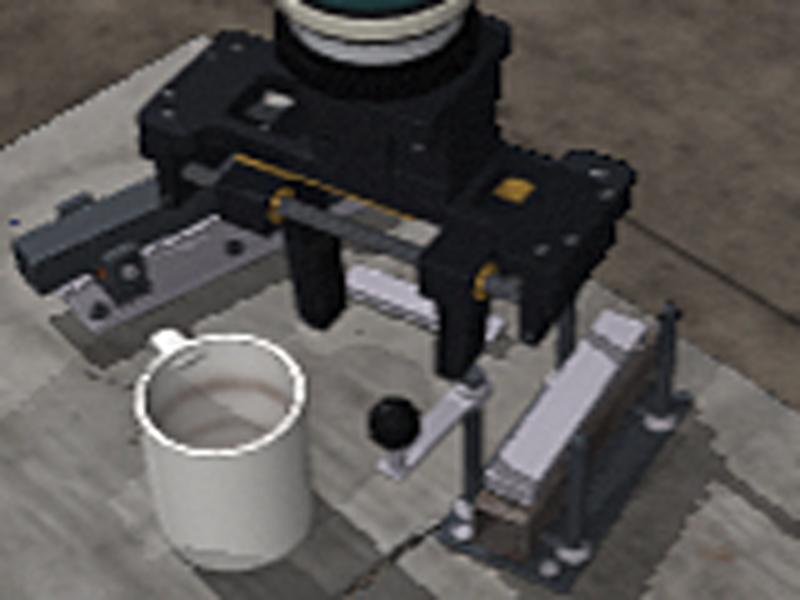

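>>> {"api": "apply_moves", "payload": {"targets": [{"jaw": 0.4,"x": 0.0015,"y": 0.0005,"z": 0.03,"twist": 0},{"jaw": 0.4,"x": 0.0015,"y": 0.0005,"z": 0.06,"twist": 0},{"jaw": 0.4,"x": 0.0015,"y": 0.0005,"z": 0.068,"twist": 0},{"jaw": 0.4,"x": 0.0015,"y": 0.0005,"z": 0.068,"twist": 0},{"jaw": 1,"x": 0.0015,"y": 0.0005,"z": 0.068,"twist": 0},{"jaw": 1,"x": 0.0015,"y": 0.0005,"z": 0.068,"twist": 0},{"jaw": 1,"x": 0.0015,"y": 0.0005,"z": 0.068,"twist": 0},{"jaw": 1,"x": 0.0015,"y": 0.0005,"z": 0.068,"twist": 0},{"jaw": 1,"x": 0.0015,"y": 0.0005,"z": 0.068,"twist": 0}], "force": 12}}

```text
time: 36.85
tool_pos: [0.4488, 0.0069, 0.1665]
ee_rot: [[-0.965, -0.262, 0.002], [-0.262, 0.965, -0.0], [-0.002, -0.001, -1.0]]
wrist_force: [-0.4, 0.3, 3.9]
finger_gap: 0.262
```

Run:
```python
from h import *
p,R,s=tool(); print(s['time'],p,s['finger_gap']*88,s['wrist_force'])
P=np.array([.5077,.0161]); a=np.radians(-74.8); k0=None
for th in np.r_[np.arange(1.67,0,-.11),0]:
    k=P+.06*np.array([np.cos(a-th),np.sin(a-th)]); k0=k if k0 is None else k0
    print(round(th,2),(R.T@np.r_[k-k0,0])[:2].round(4),k.round(4))
```

```text
36.85 [0.44878938 0.00690481 0.16653718] 23.045173865255794 [-0.3916142   0.26342487  3.87829421]
1.67 [0. 0.] [0.4485 0.0062]
1.56 [ 0.0003 -0.0066] [ 4.5e-01 -3.0e-04]
1.45 [-0.0001 -0.0132] [ 0.4521 -0.0065]
1.34 [-0.0013 -0.0197] [ 0.4549 -0.0125]
1.23 [-0.0032 -0.026 ] [ 0.4584 -0.0181]
1.12 [-0.0057 -0.0321] [ 0.4624 -0.0233]
1.01 [-0.0089 -0.0378] [ 0.467 -0.028]
0.9 [-0.0127 -0.0432] [ 0.4721 -0.0322]
0.79 [-0.0171 -0.0482] [ 0.4776 -0.0358]
0.68 [-0.022  -0.0526] [ 0.4835 -0.0388]
0.57 [-0.0274 -0.0564] [ 0.4897 -0.0411]
0.46 [-0.0331 -0.0597] [ 0.4961 -0.0428]
0.35 [-0.0392 -0.0623] [ 0.5026 -0.0437]
0.24 [-0.0455 -0.0642] [ 0.5092 -0.0439]
0.13 [-0.052  -0.0654] [ 0.5158 -0.0434]
0.02 [-0.0585 -0.0659] [ 0.5223 -0.0421]
0.0 [-0.0597 -0.0659] [ 0.5234 -0.0418]
```

>>> {"api": "apply_moves", "payload": {"targets": [{"jaw": 1,"x": 0.0003,"y": -0.0066,"z": 0,"twist": 0},{"jaw": 1,"x": -0.0001,"y": -0.0132,"z": 0,"twist": 0},{"jaw": 1,"x": -0.0013,"y": -0.0197,"z": 0,"twist": 0},{"jaw": 1,"x": -0.0032,"y": -0.026,"z": 0,"twist": 0},{"jaw": 1,"x": -0.0057,"y": -0.0321,"z": 0,"twist": 0},{"jaw": 1,"x": -0.0089,"y": -0.0378,"z": 0,"twist": 0},{"jaw": 1,"x": -0.0127,"y": -0.0432,"z": 0,"twist": 0},{"jaw": 1,"x": -0.0171,"y": -0.0482,"z": 0,"twist": 0},{"jaw": 1,"x": -0.022,"y": -0.0526,"z": 0,"twist": 0},{"jaw": 1,"x": -0.0274,"y": -0.0564,"z": 0,"twist": 0},{"jaw": 1,"x": -0.0331,"y": -0.0597,"z": 0,"twist": 0},{"jaw": 1,"x": -0.0392,"y": -0.0623,"z": 0,"twist": 0},{"jaw": 1,"x": -0.0455,"y": -0.0642,"z": 0,"twist": 0},{"jaw": 1,"x": -0.052,"y": -0.0654,"z": 0,"twist": 0},{"jaw": 1,"x": -0.0585,"y": -0.0659,"z": 0,"twist": 0},{"jaw": 1,"x": -0.06,"y": -0.0659,"z": 0,"twist": 0},{"jaw": 1,"x": -0.06,"y": -0.0659,"z": 0,"twist": 0},{"jaw": 1,"x": -0.06,"y": -0.0659,"z": 0,"twist": 0}]}}

```text
time: 38.65
tool_pos: [0.524, -0.0419, 0.1652]
ee_rot: [[-0.965, -0.262, 0.001], [-0.262, 0.965, -0.002], [-0.001, -0.002, -1.0]]
wrist_force: [-1.0, -5.4, -9.3]
finger_gap: 0.251
```

Run:
```python
from h import *
p,R,s=tool(); print(s['time'],p,s['finger_gap']*88,s['wrist_force'])
im=env.snapshot('scene'); crop(im,145,95,305,215,5,'s22.png')
```

```text
38.65 [ 0.52396913 -0.04189512  0.16521107] 22.10285257434583 [-0.9637364  -5.44506    -9.32287648]
```

View pics/s22.png

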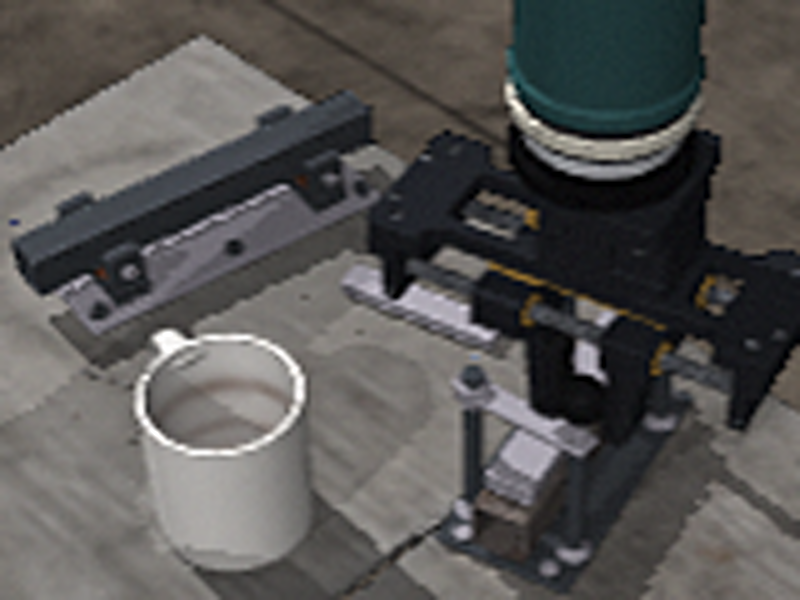

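>>> {"api": "apply_moves", "payload": {"targets": [{"jaw": 0.4,"x": 0,"y": 0,"z": 0,"twist": 0},{"jaw": 0.4,"x": 0,"y": 0,"z": 0,"twist": 0},{"jaw": 0.4,"x": 0,"y": 0,"z": 0,"twist": 0},{"jaw": 0.4,"x": 0,"y": 0,"z": -0.03,"twist": 0},{"jaw": 0.4,"x": 0,"y": 0,"z": -0.07,"twist": 0},{"jaw": 0.4,"x": -0.03,"y": 0.01,"z": -0.11,"twist": 0},{"jaw": 0.4,"x": -0.07,"y": 0.02,"z": -0.135,"twist": 0},{"jaw": 0.4,"x": -0.1,"y": 0.03,"z": -0.135,"twist": 0},{"jaw": 0.4,"x": -0.1,"y": 0.03,"z": -0.135,"twist": 0},{"jaw": 0.4,"x": -0.1,"y": 0.03,"z": -0.135,"twist": 0},{"jaw": 0.4,"x": -0.1,"y": 0.03,"z": -0.135,"twist": 0}]}}

```text
time: 39.8
tool_pos: [0.611, 0.014, 0.3]
ee_rot: [[-0.965, -0.262, -0.002], [-0.262, 0.965, -0.0], [0.001, 0.0, -1.0]]
wrist_force: [-0.6, -0.4, 0.0]
finger_gap: 0.604
```

Run:
```python
from h import *
import pickle
p,R,s=tool(); print(s['time'],p,R.round(4).tolist(),s['wrist_force'])
m=env.camera_model('wrist'); im=env.snapshot('wrist'); cv2.imwrite('pics/w23.png',im); pickle.dump(m,open('w23.pkl','wb'))
crop(im,140,0,420,250,2.8,'w23c.png')
im=env.snapshot('top'); crop(im,120,130,280,230,5,'t23.png'); cv2.imwrite('pics/scene23.png',env.snapshot('scene'))
```

```text
39.8 [0.61099255 0.01396294 0.29998101] [[-0.9652, -0.2616, -0.0015], [-0.2616, 0.9652, -0.0001], [0.0015, 0.0003, -1.0]] [-0.5981318  -0.43170145  0.00575748]
```

View pics/w23c.png

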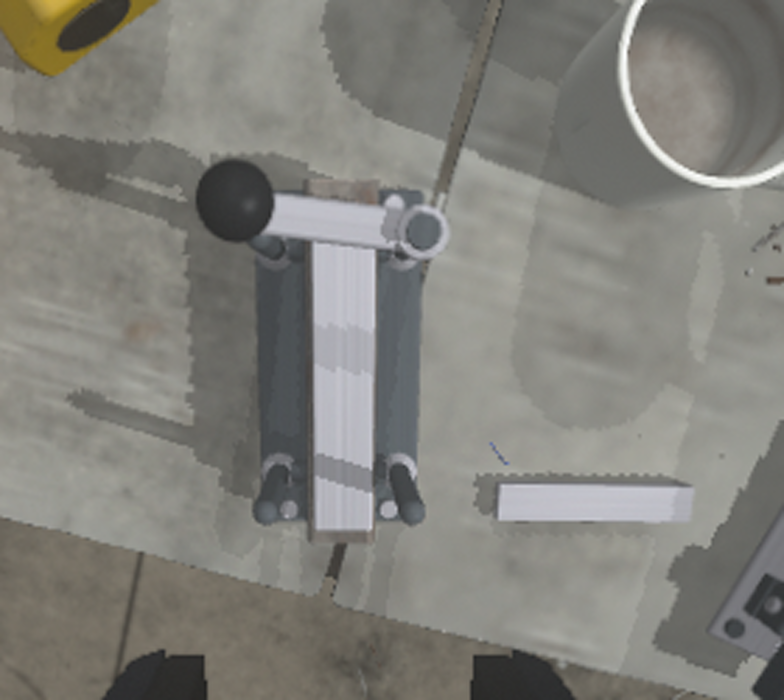

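View pics/scene23.png

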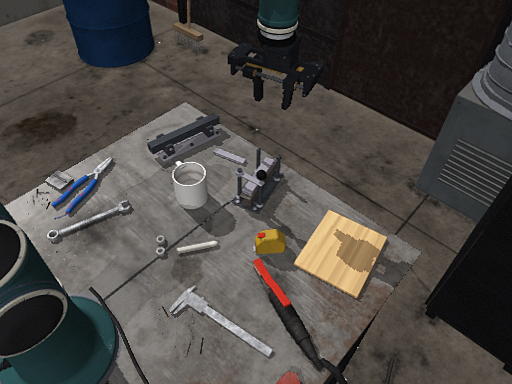

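Run:
```python
from h import *
import pickle
m=pickle.load(open('w23.pkl','rb'));f=lambda p:un(p,2.8,(140,0))
k=p2w(m,f([(236,200)]),.119)[0];v=p2w(m,f([(423,230)]),.096)[0];d=k-v;print(k,v,np.linalg.norm(d[:2]),'theta',np.radians((285.2-np.degrees(np.arctan2(d[1],d[0]))+180)%360-180))
# arm end centreline near knob vs pivot at arm top z .093
e=p2w(m,f([(278,216),(385,224)]),.093);d=e[0]-e[1];print('arm theta',np.radians((285.2-np.degrees(np.arctan2(d[1],d[0]))+180)%360-180))
y=np.array([np.cos(np.radians(195.2)),np.sin(np.radians(195.2))]);x=np.array([y[1],-y[0]])
s=p2w(m,f([(289,508),(389,508)]),.007)[:,:2].mean(0)
t=p2w(m,f([(306,181),(379,181),(307,543),(374,543)]),.04)[:,:2];print('tube',(t.mean(0)-[.5634,.002])@y,(t.mean(0)-[.5634,.002])@x,np.linalg.norm(t[0]-t[2]))
b=p2w(m,f([(313,531),(373,531)]),.052)[:,:2].mean(0);print('flat far end',(b-[.5634,.002])@y,(b-[.5634,.002])@x)
```

```text
[ 0.51630399 -0.0434697   0.119     ] [0.50743197 0.01556465 0.096     ] 0.059697289960525465 theta 0.11612077615894868
arm theta 0.07213684782599858
tube -0.0009431975681379474 0.0008897590140082244 0.148454691120812
flat far end -0.06626785948913942 0.0015068614795212788
```

>>> {"api": "apply_moves", "payload": {"targets": [{"jaw": 1,"x": 0.05,"y": -0.012,"z": 0,"twist": 0},{"jaw": 1,"x": 0.1,"y": -0.024,"z": 0,"twist": 0},{"jaw": 1,"x": 0.136,"y": -0.031,"z": 0,"twist": 0},{"jaw": 1,"x": 0.136,"y": -0.031,"z": 0.03,"twist": 0},{"jaw": 1,"x": 0.136,"y": -0.031,"z": 0.075,"twist": 0},{"jaw": 1,"x": 0.136,"y": -0.031,"z": 0.115,"twist": 0},{"jaw": 1,"x": 0.136,"y": -0.031,"z": 0.13,"twist": 0},{"jaw": 1,"x": 0.136,"y": -0.031,"z": 0.13,"twist": 0},{"jaw": 1,"x": 0.136,"y": -0.031,"z": 0.13,"twist": 0}]}}

```text
time: 40.85
tool_pos: [0.4886, -0.0516, 0.171]
ee_rot: [[-0.965, -0.261, -0.0], [-0.261, 0.965, 0.0], [0.0, 0.0, -1.0]]
wrist_force: [1.0, 0.8, 0.8]
finger_gap: -0.002
```

Run:
```python
from h import *
p,R,s=tool(); print(s['time'],p,s['finger_gap']*88,s['wrist_force'],shift([.5038,-.0474,.17]))
im=env.snapshot('wrist'); cv2.imwrite('pics/w24.png',im)
```

```text
40.85 [ 0.48861656 -0.05163564  0.17095796] -0.14021940358555054 [1.02642612 0.81956397 0.78713438] [-0.01576267  0.00012524  0.00095795]
```

View pics/w24.png

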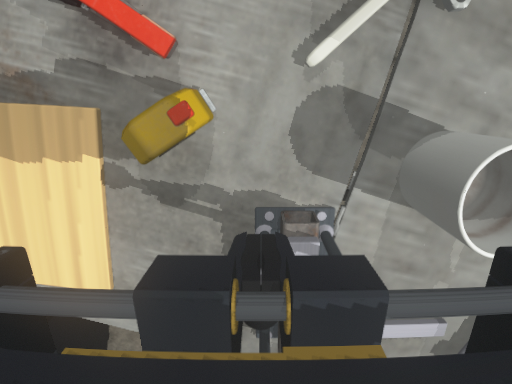

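Fingers are shut in front of the knob, with the keeper behind them; pushing gently toward the shut stop.

>>> {"api": "apply_moves", "payload": {"targets": [{"jaw": 1,"x": -0.004,"y": 0,"z": 0,"twist": 0},{"jaw": 1,"x": -0.008,"y": 0,"z": 0,"twist": 0},{"jaw": 1,"x": -0.011,"y": 0,"z": 0,"twist": 0},{"jaw": 1,"x": -0.013,"y": 0,"z": 0,"twist": 0},{"jaw": 1,"x": -0.0145,"y": 0,"z": 0,"twist": 0},{"jaw": 1,"x": -0.0155,"y": 0,"z": 0,"twist": 0},{"jaw": 1,"x": -0.0155,"y": 0,"z": 0,"twist": 0},{"jaw": 1,"x": -0.0155,"y": 0,"z": 0,"twist": 0}]}}

```text
time: 41.7
tool_pos: [0.5037, -0.0473, 0.1705]
ee_rot: [[-0.965, -0.262, -0.0], [-0.262, 0.965, 0.0], [0.0, 0.0, -1.0]]
wrist_force: [0.3, -0.5, -0.3]
finger_gap: 0.008
```

>>> {"api": "apply_moves", "payload": {"targets": [{"jaw": 1,"x": -0.0012,"y": 0,"z": 0,"twist": 0},{"jaw": 1,"x": -0.0012,"y": 0,"z": 0,"twist": 0},{"jaw": 1,"x": -0.0012,"y": 0,"z": 0,"twist": 0}]}}

```text
time: 42.0
tool_pos: [0.5041, -0.0471, 0.1704]
ee_rot: [[-0.965, -0.262, -0.002], [-0.262, 0.965, -0.0], [0.002, 0.0, -1.0]]
wrist_force: [-4.6, -2.4, 3.0]
finger_gap: 0.01
```

>>> {"api": "apply_moves", "payload": {"targets": [{"jaw": 1,"x": 0.01,"y": 0,"z": 0,"twist": 0},{"jaw": 1,"x": 0.015,"y": 0,"z": -0.01,"twist": 0},{"jaw": 1,"x": 0.015,"y": 0,"z": -0.05,"twist": 0},{"jaw": 1,"x": 0.015,"y": 0,"z": -0.1,"twist": 0},{"jaw": 1,"x": -0.03,"y": 0.01,"z": -0.13,"twist": 0},{"jaw": 1,"x": -0.08,"y": 0.02,"z": -0.13,"twist": 0},{"jaw": 1,"x": -0.12,"y": 0.03,"z": -0.13,"twist": 0},{"jaw": 0.4,"x": -0.12,"y": 0.03,"z": -0.13,"twist": 0},{"jaw": 0.4,"x": -0.12,"y": 0.03,"z": -0.13,"twist": 0},{"jaw": 0.4,"x": -0.12,"y": 0.03,"z": -0.13,"twist": 0}]}}

```text
time: 43.0
tool_pos: [0.6118, 0.013, 0.3007]
ee_rot: [[-0.965, -0.261, -0.001], [-0.261, 0.965, -0.0], [0.001, 0.0, -1.0]]
wrist_force: [0.4, -0.7, -0.6]
finger_gap: 0.257
```

Run:
```python
from h import *
import pickle
p,R,s=tool(); print(s['time'],p,s['wrist_force'])
m=env.camera_model('wrist'); im=env.snapshot('wrist'); cv2.imwrite('pics/w25.png',im); pickle.dump(m,open('w25.pkl','wb'))
crop(im,140,0,420,250,2.8,'w25c.png')
im=env.snapshot('top'); crop(im,120,130,280,230,5,'t25.png')
```

```text
43.0 [0.61179965 0.01295126 0.30066743] [ 0.37023674 -0.69127193 -0.57502813]
```

View pics/w25c.png

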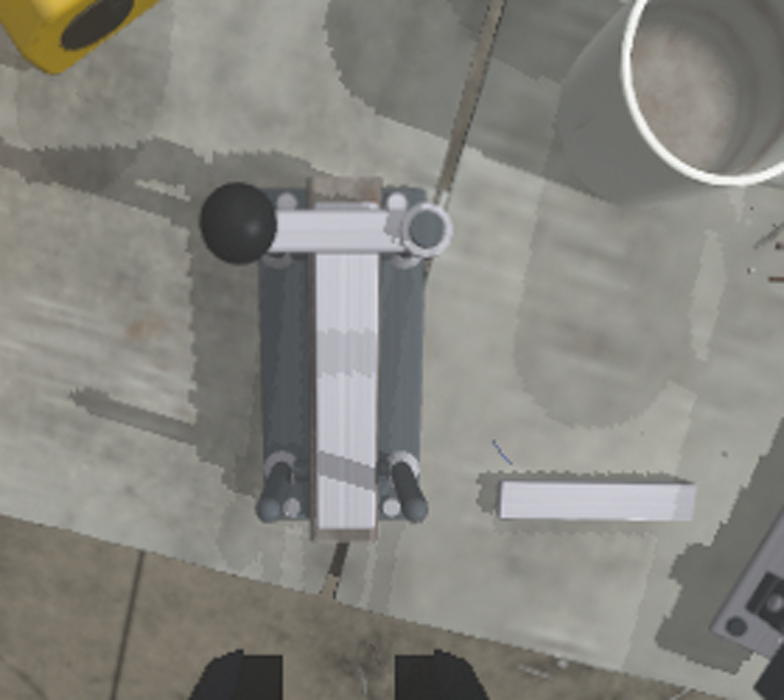

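View pics/t25.png

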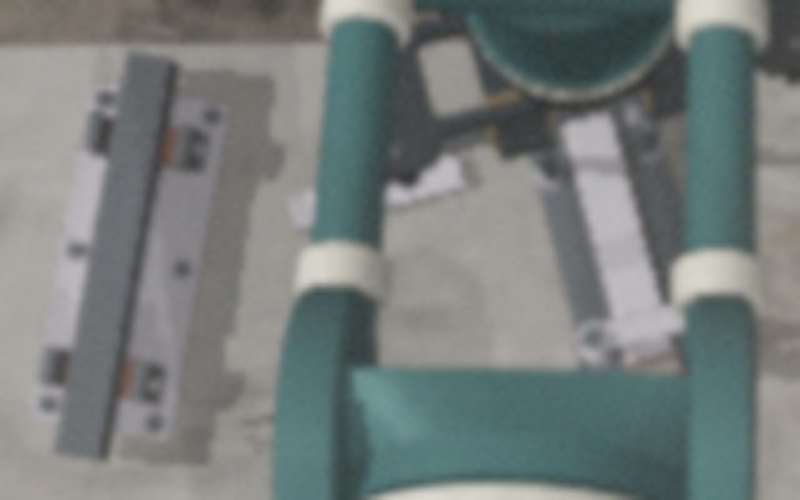

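Run:
```python
from h import *
print(env.sense()['time'],env.sign_off())
```

```text
the job is handed in; nothing more can be done
43.1 None
```

I finished the job and handed it in at 43.1 s; `sign_off` gave no verdict.

I swung the keeper open to about 1.67 rad and set the flat bar and the short tube side by side on the board. The long tube then went into both saddles of the jig. After that I put the short tube and then the flat bar back in the cradle and swung the keeper shut.

**Last checks, from the wrist camera:**
- **Long tube:** it lies in both saddles, within about 1 mm of centre both lengthwise and across.
- **Short tube and flat bar:** both lie within about 2 mm of the cradle's centre, in the original order.
- **Keeper:** the first closing left it 0.07–0.12 rad open. I pushed the knob on to its stop, where I felt about 5 N, and the last picture shows the arm square across the mouth. I did not measure the angle again after that push.
- **Mug and tape measure:** I never touched them, and they look unmoved in the last pictures.
- **Forces:** the highest wrist force I read was about 11 N. I only read it between moves.

**One slip:** a mistyped move slid the gripper about 45 mm off the knob while the jaws were opening. The keeper measured about 1.67 rad open afterwards, and I saw no other effect.

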